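# Load the indexing dial of a bench press

### The arm

A 6-joint arm with a two-finger parallel gripper is mounted at the origin on the work surface. World frame = base frame: x ahead of the robot, y to its left, z up, the work surface at z = 0. Lengths are in m, angles in rad, forces in N, time in s.
With the tool pointing down it reaches from about 0.325 to 0.85 m from the base axis. Payload 4.4 kg.
Tool frame: the origin (TCP) lies midway between the tips of the shut fingers; the grasp point (between the pads) lies env.grasp_offset behind it (env.grasp_offset is the distance from the TCP to the grasp point, in m); z points along the fingers, y is the direction in which the jaws open and shut (so a half turn about z gives the same grasp; the last joint's range is limited). The gripper opens to 94 mm and grips with 3 to 60 N. Pads are 16 mm wide; open, the fingers measure 119 mm over their backs; the gripper's body (75 mm by 177 mm) begins 78 mm behind the grasp point.
Start: joints at [-1.417, 0.207, 1.542, -0, 1.393, -0.15], TCP at [0.173, -0.549, 0.205] pointing down, gripper open.
Joint ranges: [-2.73, 2.73], [-0.86, 2.22], [0.23, 2.46], [-1.11, 4.25], [0.08, 2.63], [-2.82, 2.82]. Speed limits (rad/s): [2.79, 2.79, 3.14, 3.14, 3.14, 3.14].

### API

Orientations are given as a rotation vector (axis times angle).
In Python, from bench import env, read_camera, camera_info, order gives the robot as it stands.
- The arm moves only by the tool drive_tool, never from a script. Its arguments are lists of equal length, an entry for each row: "xyz": the shift along the tool's x, y, z in m, a list of three; "rotation": the turn, a rotation vector about the tool's x, y, z in rad, a list of three; "jaw": the gripper's target within -1 to 1 (fully open at 1, half-way at 0, shut at -1). A call has 1 to 20 rows; each row shifts and turns the commanded pose from where the row before left it, along the tool's axes as they then stand; what a row does not reach is not made up. A row lasts 1/12 s, in which the tool goes at most 41.7 mm and 7.16 degrees, less where a joint would pass 70% of its speed; a pose out of reach is approached as far as the arm can. A call is refused whole if a number of a shift passes 0.0417 or a number of a turn 0.125, either way. A call with a gripper value outside its range is refused whole. The fingers move at their own pace and stop on an object; "newtons" is the grip in N (left out, the last holds). Time passes only in rows, so rows that do not move let the fingers close. It gives the time, the measured TCP pose, the force and the opening at its end, in the units of the state.
- env.observe(): the state, without advancing time (a new reading comes with each control period).
- read_camera(name): name is "scene" or "top" or "wrist"; returns the picture (480x640x3 uint8, blue, green, red); there is no depth.
- camera_info(name): a dict with "K" (3x3 intrinsics, pixels), "k1" (the pictures are not rectified: a ray, as slopes to the right and down, at radius r is drawn at 1 + k1 r^2 times it, then the intrinsics apply), "camera_from_world" (4x4, takes a point from world to camera coordinates); the wrist camera has in their place "mount" (4x4, takes a point from camera to tool coordinates, whose origin is the TCP and whose axes are the flange's). Camera axes: x right, y up, looking along -z (the intrinsics and any distortion apply to the point x, -y, -z); pixel columns grow to the right and rows downward; lengths in m; the calibration is good to about 2 mm. A picture is of the moment at which its call begins: read the wrist's pose just before it. camera_info takes no time and is no camera call.
- order.sign_off(): hands the job in, once; it reports no verdict.
The state is a dict: "time_s": time; "joints": joint angles; "qd": joint speeds; "joint_efforts": joint torques, N m; "tcp_pos": TCP position; "eef_rot": TCP orientation; "wrist_force": force on the tool from outside, world axes, zero at the start; "torque": the same for the moment, N m; "width": finger opening in m.
Only numpy, scipy, OpenCV 4.12 (cv2) and the standard library are available. Lean on these libraries where they do the work, as an engineer would, in place of code of your own. Each camera call takes 0.05 s, during which the arm holds its last target.

### The job

Get the bench press ready for a run: first wind its handwheel all the way up (counter-clockwise from above) to the stop, then stand every brass blank from the bench upright in the dial, one in each nest, always in the nest at the open front of the clear guard, and after every blank, the last one too, index the dial one click clockwise seen from above, so that the blanks sit in neighbouring nests and an empty nest is left at the front. Then wind the handwheel down (clockwise) two full turns from the top stop and let go. Do not disturb the bottle, tray, wrench and tin on the bench.

Things in the scene. Friction and masses are not known exactly. Their poses are not given: they have to be found in the camera images.
- press: White bench press, fixed. Origin at bench level on its dial's vertical axis; x points from its open front (robot side) to the back, y to the column's side. Base drum 250 mm diameter. Column 60 x 75 mm, 210 mm high, at x = 53, y = 225 mm; its head (54 mm wide in x, z = 168 to 216 mm) reaches over the dial at x = 53, y = 65 to 235 mm.
- guard (a point): Point on the dial axis, on top of the clear flat guard over the dial (z = 122 to 126 mm). The guard is three 115 mm squares, each with a corner on the axis; open is only the quarter within 45 degrees either side of the front, with nothing above it. Three 10 mm rods carry it, 154 mm from the axis, at the back and both sides.
- dial_axis (a point): Point on the vertical axis of the dial, at the height of the dial's top face (z = 50 mm); same axes as the press.
- dial (a joint): Angle of the round steel dial (290 mm diameter, top face at z = 50 mm), rad, growing clockwise from above. Six detents a turn, at whole multiples of pi/3: let go, a spring draws it into the nearest one and holds it (up to 0.4 N m, about 3 N at a post); turns either way. Starts empty, at 0. In its middle a hub of 30 mm radius, 22 mm high.
- post_from (a point): Fixed point 125 mm from the dial axis, 30 degrees from the front on the side away from the column, z = 112 mm. In a detent the top of one of the dial's six posts is here: upright steel posts to turn it by, fixed midway between nests, 16 mm diameter, 62 mm tall. Carry this post 60 degrees round the front to post_to to index one step clockwise.
- post_to (a point): As post_from, but 30 degrees from the front on the column's side: where the post comes to rest after one step.
- station0 (a point): Fixed point at dial-top height (z = 50 mm), 105 mm from the dial axis: the front (loading) station, in the middle of the guard's open quarter. Nests: hexagonal walls 14 mm high, 5 mm thick, 58 mm across flats inside. A nest centre stands here whenever the dial is in a detent; the nest floor is at this height.
- station1 (a point): Fixed point at dial-top height (z = 50 mm), 105 mm from the dial axis: one step clockwise from the front (seen from above), on the column's side, under the guard. A nest centre stands here whenever the dial is in a detent; the nest floor is at this height.
- station2 (a point): Fixed point at dial-top height (z = 50 mm), 105 mm from the dial axis: two steps clockwise, straight below the ram. A nest centre stands here whenever the dial is in a detent; the nest floor is at this height.
- station3 (a point): Fixed point at dial-top height (z = 50 mm), 105 mm from the dial axis: three steps clockwise, at the back. A nest centre stands here whenever the dial is in a detent; the nest floor is at this height.
- station4 (a point): Fixed point at dial-top height (z = 50 mm), 105 mm from the dial axis: four steps clockwise, at the back on the side away from the column. A nest centre stands here whenever the dial is in a detent; the nest floor is at this height.
- press_wheel (a joint): Angle of the handwheel on the press head, rad; 0 = ram fully up at the hard stop, growing clockwise from above, which lowers the ram 12 mm a turn; lower stop at 15.1. Stays where left (friction 0.06 N m, 1.5 N at the crank). Starts between 5 and 11. The ram's 30 mm foot is 145 mm above the bench when up, 121 mm after two turns (12.57), just clear of a blank.
- wheel_axis (a point): Point on the vertical axis of the handwheel, above station2. The wheel is 104 mm in diameter; its top is 240 mm above the bench.
- crank_grip (a point): Point on the upright black crank handle of the wheel, 42 mm from the wheel axis, 18 mm below the handle's top and 34 mm above its foot. The handle is a grip of 18 mm diameter, 52 mm tall, that spins freely on its pin, top at z = 292 mm; it can be gripped from above and carried round in circles without turning the gripper.
- pump_bottle: Green glass pump bottle, 68 mm diameter, 184 mm tall; origin at the centre of its underside. Leave alone.
- parts_tray: Open grey plastic tray 110 x 150 x 40 mm; origin under its centre. Leave alone.
- wrench: Steel wrench lying on the bench; leave alone.
- tin: Closed can, 72 mm diameter, 90 mm tall; origin at the centre of its underside. Leave alone.
- blank1: Turned brass blank: a round foot 48 mm diameter, 34 mm high, with a round neck 24 mm diameter on top, 62 mm tall in all, about 0.25 kg; origin at the centre of its underside, z along its axis. Starts upright on the black mat beside the press. Two to four blanks are there; an absent one reads None.
- blank2: Turned brass blank: a round foot 48 mm diameter, 34 mm high, with a round neck 24 mm diameter on top, 62 mm tall in all, about 0.25 kg; origin at the centre of its underside, z along its axis. Starts upright on the black mat beside the press. Two to four blanks are there; an absent one reads None.
- blank3: Turned brass blank: a round foot 48 mm diameter, 34 mm high, with a round neck 24 mm diameter on top, 62 mm tall in all, about 0.25 kg; origin at the centre of its underside, z along its axis. Starts upright on the black mat beside the press. Two to four blanks are there; an absent one reads None.
- blank4: Turned brass blank: a round foot 48 mm diameter, 34 mm high, with a round neck 24 mm diameter on top, 62 mm tall in all, about 0.25 kg; origin at the centre of its underside, z along its axis. Starts upright on the black mat beside the press. Two to four blanks are there; an absent one reads None.
There are look-alikes about, which are no part of the job. What is shaped like the blank4 but turquoise is not meant. Leave any red look-alike of the blank3 alone.

How it is judged:
By the outcome, as a careful person would: the job done as asked, in the order asked, and still so for the second after the job is handed in, with the robot touching nothing.
Of blank1, blank2, blank3, blank4 only 2 to 4 are there at a start; the rules pass over those that are not, and their reading is None.
At some moment in a run one of blank1, blank2, blank3, blank4 may be knocked a few centimetres aside while the robot is not near it.
It also fails if it takes over 210 s, if anything falls off the work surface, if the arm or the gripper's body presses on something with over 40 N, if the wrist force passes 120 N, or if a joint passes its speed limit or range.

## Working session

There is one attempt and no reset: what is moved stays moved. The work goes in short steps, Python scripts to look and compute and a tool call to move; the robot and the scene stay as the last step left them, time stands still between calls to the robot, and variables do not carry over. Pictures are saved under pics/ and viewed, and the job is handed in when it is done.

Besides the shell and the picture viewer there is one more tool, called as a command line: name --argument value ..., lists and objects as JSON in quotes. drive_tool: Moves the arm, as the interface text tells. Its arguments: {"type":"object","properties":{"xyz":{"type":"array","items":{"type":"array","items":{"type":"number"}}},"rotation":{"type":"array","items":{"type":"array","items":{"type":"number"}}},"jaw":{"type":"array","items":{"type":"number"}},"newtons":{"type":"number"}},"required":["xyz","rotation","jaw"]}

```bash
ls; mkdir -p pics
python3 - <<'E'
from bench import env, read_camera, camera_info, order
import cv2
s=env.observe()
for k,v in s.items(): print(k,v)
print(env.grasp_offset)
for n in ["scene","top","wrist"]:
    print(n,camera_info(n)); cv2.imwrite(f"pics/{n}0.png",read_camera(n))
E
```

```text
pics
time_s 0.0
joints [-1.41652085e+00  2.07416917e-01  1.54289550e+00  9.61486797e-07
  1.39350289e+00 -1.50515359e-01]
qd [-0.00033989 -0.00113075  0.00147189  0.00098352  0.00060698 -0.00249804]
joint_efforts [ 8.04921583e-04 -3.70876980e+01 -2.81418622e+01  6.97070500e-02
  3.60067980e-02 -1.79719982e-04]
tcp_pos [ 0.17241314 -0.54772081  0.20432029]
eef_rot [-3.10298561e+00 -4.76575630e-01  5.07399364e-06]
wrist_force [ 0.63444161 -0.34807701 -0.12483334]
torque [-0.03161927 -0.02903941 -0.05251694]
width 0.0936004791058068
0.0188
scene {'K': array([[464.54321539,   0.        , 319.89497559],
       [  0.        , 464.54321539, 238.52113276],
       [  0.        ,   0.        ,   1.        ]]), 'k1': -0.07777374918613653, 'camera_from_world': array([[ 0.78190228,  0.62336981, -0.00623728, -0.46556258],
       [-0.39024933,  0.49724901,  0.77488637,  0.0172071 ],
       [ 0.48614226, -0.60345132,  0.63206978, -1.31239061],
       [ 0.        ,  0.        ,  0.        ,  1.        ]])}
top {'K': array([[460.1976983 ,   0.        , 313.16812254],
       [  0.        , 460.1976983 
[... 306 characters left out ...]
832e-01,  2.28434402e-02,  9.88509028e-01,
        -1.40244762e+00],
       [ 0.00000000e+00,  0.00000000e+00,  0.00000000e+00,
         1.00000000e+00]])}
wrist {'K': array([[421.01140986,   0.        , 324.36048841],
       [  0.        , 421.01140986, 243.97839838],
       [  0.        ,   0.        ,   1.        ]]), 'k1': -0.0913944797779089, 'mount': array([[ 5.69621679e-04,  9.73462190e-01,  2.28847199e-01,
         6.54511577e-02],
       [ 9.99999714e-01, -6.68456083e-04,  3.54363989e-04,
        -8.09851366e-04],
       [ 4.97934247e-04,  2.28846931e-01, -9.73462292e-01,
        -1.79438418e-01],
       [ 0.00000000e+00,  0.00000000e+00,  0.00000000e+00,
         1.00000000e+00]])}
```

View pics/scene0.png

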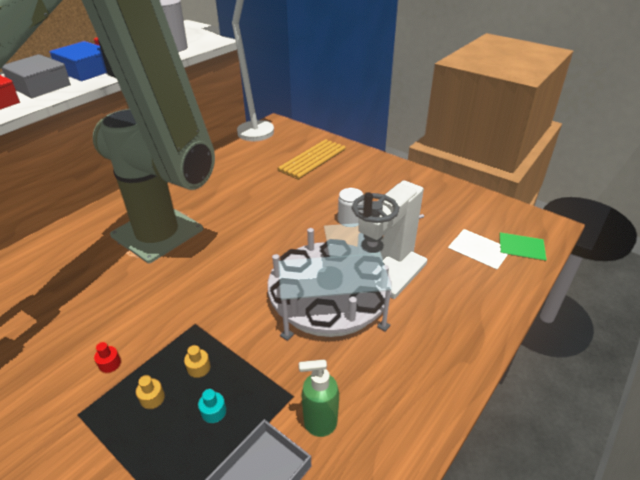

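View pics/top0.png

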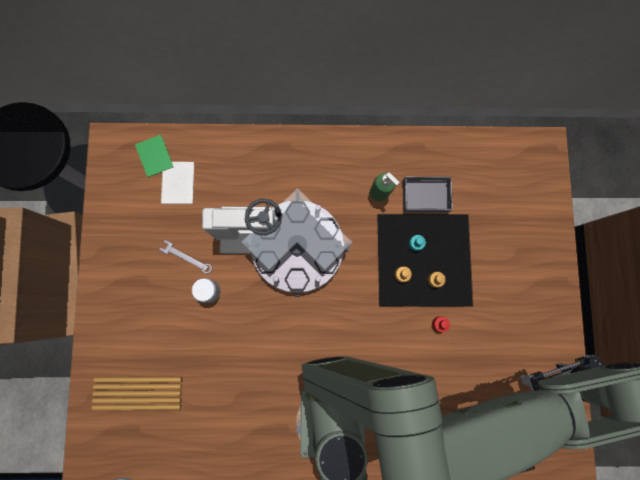

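View pics/wrist0.png

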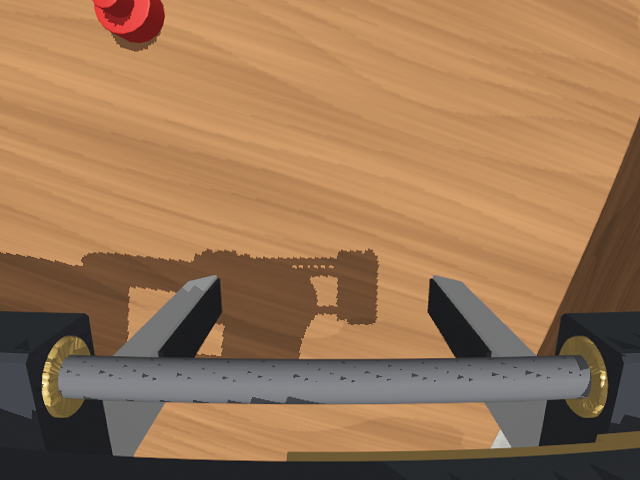

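```bash
cat > h.py <<'E'
import numpy as np, cv2
from scipy.spatial.transform import Rotation as R
from bench import env, read_camera, camera_info, order
def ci(n):
    c=camera_info(n)
    if n=="wrist":
        s=env.observe(); T=np.eye(4);T[:3,:3]=R.from_rotvec(s["eef_rot"]).as_matrix();T[:3,3]=s["tcp_pos"]
        W=T@c["mount"]; return c["K"],c["k1"],np.linalg.inv(W)
    return c["K"],c["k1"],c["camera_from_world"]
def proj(C,P):
    K,k1,T=C; p=np.atleast_2d(P); q=p@T[:3,:3].T+T[:3,3]
    u=q[:,0]/-q[:,2]; v=-q[:,1]/-q[:,2]; f=1+k1*(u*u+v*v)
    return np.c_[K[0,0]*u*f+K[0,2],K[1,1]*v*f+K[1,2]]
def ray(C,px):
    K,k1,T=C; a=np.array([(px[0]-K[0,2])/K[0,0],(px[1]-K[1,2])/K[1,1]]); b=a.copy()
    for _ in range(20): b=a/(1+k1*(b@b))
    W=np.linalg.inv(T); d=W[:3,:3]@np.array([b[0],-b[1],-1]); return W[:3,3],d/np.linalg.norm(d)
def onz(C,px,z):
    o,d=ray(C,px); return o+d*(z-o[2])/d[2]
def tri(obs):
    A=np.zeros((3,3));b=np.zeros(3)
    for C,px in obs:
        o,d=ray(C,px);M=np.eye(3)-np.outer(d,d);A+=M;b+=M@o
    return np.linalg.solve(A,b)
E
python3 - <<'E'
import cv2
a=cv2.imread("pics/top0.png"); cv2.imwrite("pics/tc0.png",cv2.resize(a[170:320,190:360],None,fx=4.5,fy=4,interpolation=2)[:600,:800])
b=cv2.imread("pics/scene0.png"); cv2.imwrite("pics/sc0.png",cv2.resize(b[180:345,250:440],None,fx=4,fy=3.6,interpolation=2)[:600,:800])
from h import *
T=ci("top")
h=cv2.cvtColor(a,cv2.COLOR_BGR2HSV)
m=cv2.inRange(h,(15,130,120),(30,255,255))
n,l,st,ce=cv2.connectedComponentsWithStats(m)
for i in range(1,n):
    if st[i,4]>30: print("top brass",st[i],ce[i])
m2=cv2.inRange(cv2.cvtColor(b,cv2.COLOR_BGR2HSV),(15,150,120),(30,255,255))
n,l,st,ce=cv2.connectedComponentsWithStats(m2)
for i in range(1,n):
    if st[i,4]>60: print("sc brass",st[i],ce[i])
for p in [(297,243),(297,280),(263,216)]: print(p,onz(T,p,.05),onz(T,p,.24))
E
```

```text
top brass [396 267  16  15 171] [403.31578947 273.49707602]
top brass [430 272  15  15 163] [437.2208589  278.58282209]
top brass [ 93 377  88   6 463] [136.76673866 379.18790497]
top brass [ 93 384  88   6 474] [135.87552743 386.2257384 ]
top brass [  91  390   90   21 1451] [136.41833218 400.01929704]
sc brass [ 277  139   69   41 1249] [310.85188151 158.44755805]
sc brass [184 345  25  32 593] [196.306914   360.84991568]
sc brass [136 375  27  33 670] [148.83731343 391.47164179]
(297, 243) [0.54286056 0.10812464 0.05      ] [0.51514807 0.10577209 0.24      ]
(297, 280) [0.427936   0.10744172 0.05      ] [0.41562824 0.10518071 0.24      ]
(263, 216) [0.62791542 0.21509702 0.05      ] [0.588802   0.19840567 0.24      ]
```

View pics/tc0.png

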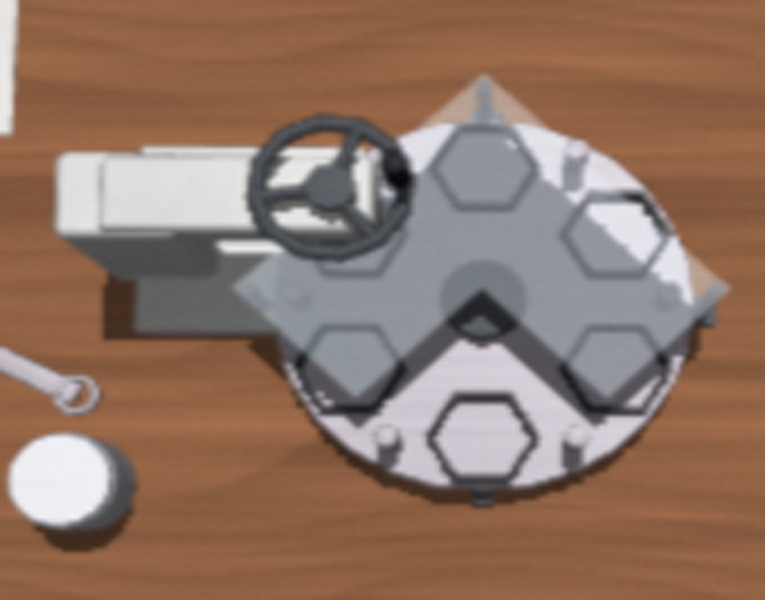

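View pics/sc0.png

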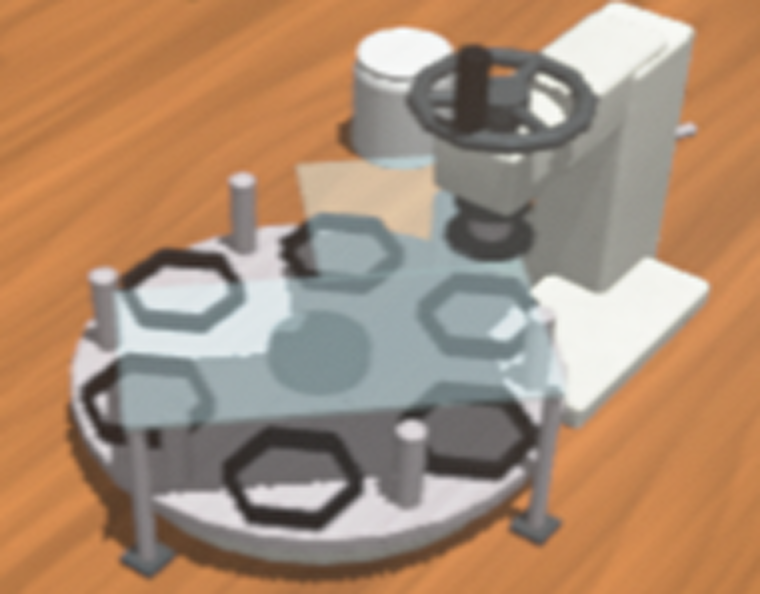

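```bash
cat > fit.py <<'E'
from h import *
from scipy.optimize import least_squares
T=ci("top");S=ci("scene")
def pol(r,a,z): a=np.radians(a); return (-r*np.cos(a),r*np.sin(a),z)  # a clockwise from front
t=lambda u,v:(190+u/4.5,170+v/4)
s=lambda u,v:(250+u/4,180+v/3.6)
obs=[(T,t(482,292),(0,0,.126)),(T,t(482,438),pol(.105,0,.064)),(T,t(388,433),pol(.125,30,.112)),(T,t(576,433),pol(.125,-30,.112)),(T,t(330,188),pol(.105,120,.240)),
(T,t(728,288),(0,-.1626,.124)),(T,t(484,75),(.1626,0,.124)),(T,t(235,287),(0,.1626,.124)),(T,t(575,150),pol(.125,210,.112)),
(S,s(242,180),pol(.125,-30,.112)),(S,s(103,275),pol(.125,-90,.112)),(S,s(411,430),pol(.125,210,.112)),(S,s(292,478),pol(.105,-120,.064)),(S,s(182,290),pol(.105,-60,.064))]
def w(p,q):
    c,sn=np.cos(p[2]),np.sin(p[2]); return np.array([p[0]+c*q[0]-sn*q[1],p[1]+sn*q[0]+c*q[1],q[2]])
def f(p): return np.concatenate([proj(C,w(p,q))[0]-px for C,px,q in obs])
if __name__=="__main__":
    r=least_squares(f,[.53,.107,0],loss="soft_l1")
    print(r.x,np.round(f(r.x).reshape(-1,2),1).tolist())
    for n,q in dict(st0=pol(.105,0,.05),pf=pol(.125,-30,.112),pt=pol(.125,30,.112),wheel=pol(.105,120,.24)).items(): print(n,w(r.x,q))
    print("crank top", onz(T,t(398,163),.292), tri([(T,t(398,163)),(S,s(474,50))]), onz(S,s(474,50),.292))
    print("blanks",[onz(T,p,.045)for p in[(403.3,273.5),(437.2,278.6)]],[onz(S,p,.033) for p in [(196.3,360.8),(148.8,391.5)]])
E
python3 fit.py
```

```text
[ 0.53547775  0.10802527 -0.00215972] [[-0.4, -1.2], [-0.4, -0.6], [-1.0, 0.5], [-0.3, 0.7], [-0.5, -0.8], [-0.0, 0.2], [-0.4, -0.5], [-0.8, -0.2], [0.0, -0.5], [-36.0, 26.0], [16.3, 36.3], [-1.2, -0.5], [-1.1, -2.5], [-10.0, 28.0]]
st0 [0.430478   0.10825204 0.05      ]
pf [0.42708985 0.04575921 0.112     ]
pt [0.42735981 0.17075892 0.112     ]
wheel [0.58817402 0.19884434 0.24      ]
crank top [0.59226051 0.15393814 0.292     ] [0.59462601 0.15584845 0.29235903] [0.59617391 0.15898446 0.292     ]
blanks [array([ 0.4491628 , -0.22250745,  0.045     ]), array([ 0.43358503, -0.32785839,  0.045     ])] [array([ 0.45604292, -0.22737463,  0.033     ]), array([ 0.43993822, -0.33305387,  0.033     ])]
```

Run:
```python
from fit import *
p=[.5355,.108,-.002]
for n,r,z,o in(("post",.125,.112,30),("nest",.105,.064,0)):
  for k in range(6):
    x=proj(S,w(p,pol(r,o+60*k,z)))[0]; print(n,o+60*k,(x[0]-250)*4,(x[1]-180)*3.6)
```

```text
post 30 237.611564727913 178.16651099766452
post 90 441.63334934419436 194.61861215865662
post 150 537.370986405736 312.01128652931885
post 210 406.1329707155014 428.37936190324285
post 270 168.09154154105772 405.59306878190193
post 330 98.04764794486664 273.5707916721983
nest 0 177.64826138915873 280.92038890258556
nest 60 337.2439244473942 243.6100935066405
nest 120 477.4085296246883 307.1450482675196
nest 180 464.08058057838844 421.50524329271735
nest 240 287.450625059618 468.9349260655064
nest 300 141.87041227320105 390.95654794957017
```

```bash
sed -i 's/^(S,s(242.*/(S,s(242,180),pol(.125,30,.112)),(S,s(103,275),pol(.125,-30,.112)),(S,s(411,430),pol(.125,210,.112)),(S,s(292,474),pol(.105,-120,.064)),(S,s(182,287),pol(.105,0,.064))]/' fit.py; python3 fit.py
python3 - <<'E'
from fit import *
# blank neck/feet: top-view brass masks and scene masks, using projected outline centroid
import itertools
def cyl(x,y,C):
    im=np.zeros((1440,1920),np.uint8)
    for r,z0,z1 in((.024,0,.034),(.012,.034,.062)):
        a=np.linspace(0,6.28,40)
        P=np.array([(x+r*np.cos(t),y+r*np.sin(t),z) for t in a for z in(z0,z1)])
        cv2.fillConvexPoly(im,cv2.convexHull((proj(C,P)*3).astype(np.int32)),255)
    m=cv2.moments(im,True); return np.array([m["m10"]/m["m00"],m["m01"]/m["m00"]])/3
E
```

```text
[0.53677315 0.10735838 0.00294284] [[-0.2, -1.7], [-0.0, -1.1], [-0.6, 0.2], [0.1, 0.2], [-0.3, -1.1], [0.2, -0.5], [-0.4, -0.9], [-0.6, -0.4], [0.1, -1.0], [-1.1, -0.1], [-1.1, 0.2], [-0.6, -0.1], [-0.6, -0.9], [-1.0, -1.2]]
st0 [0.43177361 0.10704938 0.05      ]
pf [0.42870437 0.04454008 0.112     ]
pt [0.42833652 0.16953954 0.112     ]
wheel [0.58900533 0.19844515 0.24      ]
crank top [0.59226051 0.15393814 0.292     ] [0.59462601 0.15584845 0.29235903] [0.59617391 0.15898446 0.292     ]
blanks [array([ 0.4491628 , -0.22250745,  0.045     ]), array([ 0.43358503, -0.32785839,  0.045     ])] [array([ 0.45604292, -0.22737463,  0.033     ]), array([ 0.43993822, -0.33305387,  0.033     ])]
```

Run:
```python
from fit import *
p=[.5365,.1075,.002]
for z in (.110,.12,.13,.14,.145,.15,.168,.24):
    x=proj(S,w(p,pol(.105,120,z)))[0]; print(z,(x[0]-250)*4,(x[1]-180)*3.6)
b=cv2.imread("pics/scene0.png"); cv2.imwrite("pics/sc1.png",cv2.resize(b[185:275,340:430],None,fx=6.6,fy=6.6,interpolation=2))
for n in("top","scene"):
    C=ci(n);h=cv2.cvtColor(cv2.imread(f"pics/{n}0.png"),cv2.COLOR_BGR2HSV)
    # projected centroid of neck-top disc guess for blanks
    for q in [(.4526,-.225),(.437,-.330)]: print(n,proj(C,[q+(.062,),q+(.0,)]).round(1).tolist())
```

```text
0.11 482.92398278501264 255.09483353853057
0.12 484.0200010156864 243.25972515519342
0.13 485.1274317467146 231.2834397198623
0.14 486.24642333543306 219.16373070950394
0.145 486.8103012362071 213.04937941277046
0.15 487.37712568316897 206.89831163624498
0.168 489.4423852616628 184.44591390900223
0.24 498.10587428542544 89.55483565933157
top [[405.3, 271.9], [401.0, 273.5]]
top [[439.5, 277.1], [433.8, 278.5]]
scene [[193.5, 350.4], [199.0, 368.7]]
scene [[145.4, 381.0], [153.3, 398.9]]
```

View pics/sc1.png

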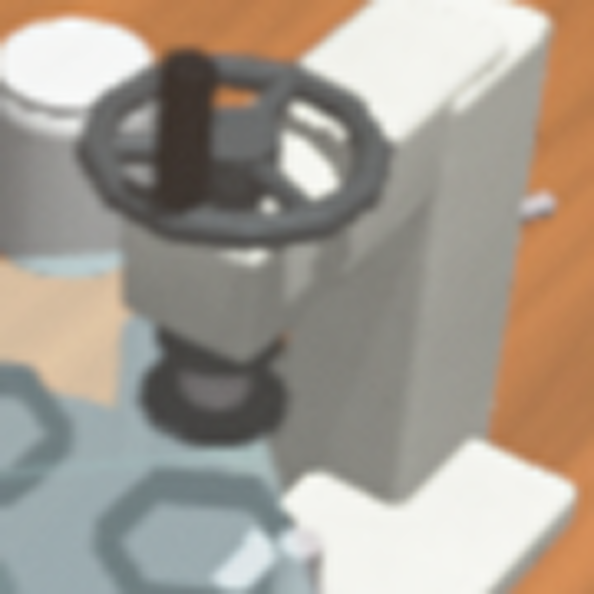

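```bash
cat > go.py <<'E'
import sys
from h import *
s=env.observe();Rc=R.from_rotvec(s["eef_rot"]);Rt=R.from_matrix(np.array([[0,1,0],[1,0,0],[0,0,-1.]]))
print("t",round(s["time_s"],2),"tcp",s["tcp_pos"].round(4),"rotneeded(tool)",(Rc.inv()*Rt).as_rotvec().round(4),"F",s["wrist_force"].round(1),"w",round(s["width"],4),"q",s["joints"].round(2))
E
python3 go.py
```

```text
t 0.15 tcp [ 0.1725 -0.5479  0.2046] rotneeded(tool) [-0.0013 -0.0013 -1.266 ] F [-0.1  0.2  0.3] w 0.0939 q [-1.42  0.21  1.54 -0.    1.39 -0.15]
```

drive_tool --xyz '[[0,0,-0.017],[0,0,-0.017],[0,0,-0.017],[0,0,-0.017],[0,0,-0.017],[0,0,-0.017],[0,0,-0.017],[0,0,-0.017],[0,0,-0.017],[0,0,-0.017],[0,0,-0.017],[0,0,0],[0,0,0]]' --rotation '[[0,0,-0.1151],[0,0,-0.1151],[0,0,-0.1151],[0,0,-0.1151],[0,0,-0.1151],[0,0,-0.1151],[0,0,-0.1151],[0,0,-0.1151],[0,0,-0.1151],[0,0,-0.1151],[0,0,-0.1151],[0,0,0],[0,0,0]]' --jaw '[0,0,0,0,0,0,0,0,0,0,0,0,0]' --newtons 20

```text
time_s: 1.23
tcp_pos: [0.1726, -0.5488, 0.393]
eef_rot: [2.224, 2.217, -0.002]
wrist_force: [0.2, 0.3, -0.9]
width: 0.0468
```

```bash
python3 go.py
```

```text
t 1.23 tcp [ 0.1726 -0.5488  0.393 ] rotneeded(tool) [ 0.0003  0.0017 -0.0028] F [ 0.2  0.3 -0.9] w 0.0468 q [-1.42  0.13  1.25  0.    1.76 -1.41]
```

drive_tool --xyz '[[0.0358,0.0193,0],[0.0358,0.0193,0],[0.0358,0.0193,0],[0.0358,0.0193,0],[0.0358,0.0193,0],[0.0358,0.0193,0],[0.0358,0.0193,0],[0.0358,0.0193,0],[0.0358,0.0193,0],[0.0358,0.0193,0],[0.0358,0.0193,0],[0.0358,0.0193,0],[0.0358,0.0193,0],[0.0358,0.0193,0],[0.0358,0.0193,0],[0.0358,0.0193,0],[0.0358,0.0193,0],[0,0,0],[0,0,0],[0,0,0]]' --rotation '[[0,0,0],[0,0,0],[0,0,0],[0,0,0],[0,0,0],[0,0,0],[0,0,0],[0,0,0],[0,0,0],[0,0,0],[0,0,0],[0,0,0],[0,0,0],[0,0,0],[0,0,0],[0,0,0],[0,0,0],[0,0,0],[0,0,0],[0,0,0]]' --jaw '[0,0,0,0,0,0,0,0,0,0,0,0,0,0,0,0,0,0,0,0]'

```text
time_s: 2.9
tcp_pos: [0.4998, 0.0599, 0.3908]
eef_rot: [-2.221, -2.219, 0.004]
wrist_force: [-0.6, -0.3, 0.9]
width: 0.047
```

```bash
python3 go.py; python3 -c "
from h import *
cv2.imwrite('pics/w1.png',read_camera('wrist'))"
```

```text
t 2.9 tcp [0.4998 0.0599 0.3908] rotneeded(tool) [-0.0032  0.0005 -0.0009] F [-0.6 -0.3  0.9] w 0.047 q [-0.05 -0.02  1.42 -0.    1.75 -0.05]
```

View pics/w1.png

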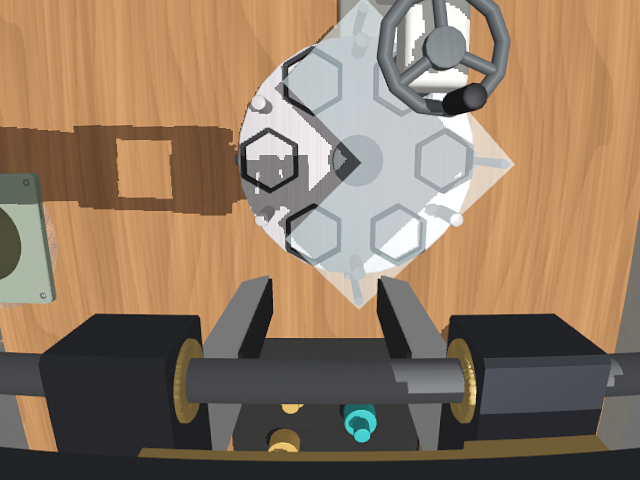

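Run:
```python
from h import *
C=ci("wrist")
for n,px,z in [("vertex",(360,163),.126),("nest0",(269,160),.064),("postto",(258,103),.112),("postfrom",(262,213),.112),("hub",(446,46),.24),("handletop",(474,96),.292),("corner-y",(360,309),.124),("corner+x",(514,164),.124)]:
    print(n,onz(C,px,z).round(4))
a=cv2.imread("pics/w1.png");cv2.imwrite("pics/w1c.png",cv2.resize(a[0:240,220:540],None,fx=2.5,fy=2.5,interpolation=2))
```

```text
vertex [0.5357 0.108  0.126 ]
nest0 [0.4326 0.1093 0.064 ]
postto [0.4289 0.1703 0.112 ]
postfrom [0.4296 0.0533 0.112 ]
hub [0.5898 0.1998 0.24  ]
handletop [0.5952 0.1578 0.292 ]
corner-y [ 0.5387 -0.0548  0.124 ]
corner+x [0.7006 0.1083 0.124 ]
```

View pics/w1c.png

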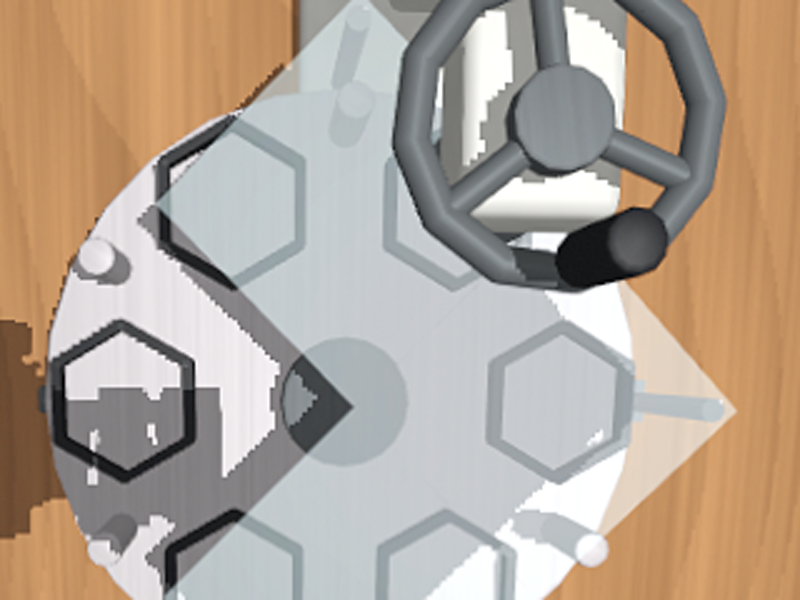

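drive_tool --xyz '[[0.0243,0.0237,0],[0.0243,0.0237,0],[0.0243,0.0237,0],[0.0243,0.0237,0],[0,0,0],[0,0,0.026],[0,0,0.026],[0,0,0.026],[0,0,0.026],[0,0,0.026],[0,0,0],[0,0,0]]' --rotation '[[0,0,0],[0,0,0],[0,0,0],[0,0,0],[0,0,0],[0,0,0],[0,0,0],[0,0,0],[0,0,0],[0,0,0],[0,0,0],[0,0,0]]' --jaw '[0,0,0,0,0,0,0,0,0,0,0,0]'

```text
time_s: 3.95
tcp_pos: [0.594, 0.1552, 0.2613]
eef_rot: [-2.223, -2.217, 0.005]
wrist_force: [-0.7, 0.1, 0.8]
width: 0.0471
```

```bash
python3 go.py; python3 -c "
from h import *
cv2.imwrite('pics/w2.png',read_camera('wrist'))"
```

```text
t 3.95 tcp [0.594  0.1552 0.2613] rotneeded(tool) [-0.0038  0.0008 -0.0029] F [-0.7  0.1  0.8] w 0.0471 q [ 0.11  0.26  1.37 -0.    1.52  0.12]
```

View pics/w2.png

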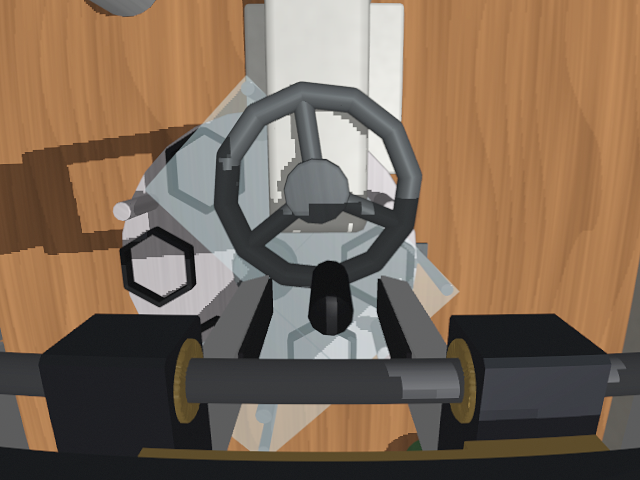

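Run:
```python
from h import *
C=ci("wrist")
print(onz(C,(331,317),.292),onz(C,(317,188),.243),onz(C,(330,270),.24))
```

```text
[0.59737325 0.15797169 0.292     ] [0.59139693 0.20262302 0.243     ] [0.59764715 0.16123386 0.24      ]
```

drive_tool --xyz '[[0.002,0.002,0.003],[0,0,0],[0,0,0],[0,0,0],[0,0,0],[0,0,0],[0,0,0]]' --rotation '[[0,0,0],[0,0,0],[0,0,0],[0,0,0],[0,0,0],[0,0,0],[0,0,0]]' --jaw '[-1,-1,-1,-1,-1,-1,-1]' --newtons 20

```text
time_s: 4.58
tcp_pos: [0.5974, 0.1595, 0.2603]
eef_rot: [2.221, 2.221, 0.001]
wrist_force: [-1.1, -0.3, 4.3]
width: 0.0173
```

```bash
python3 go.py
```

```text
t 4.58 tcp [0.5974 0.1595 0.2603] rotneeded(tool) [ 0.0007 -0.      0.0003] F [-1.1 -0.3  4.3] w 0.0173 q [ 0.12  0.26  1.36 -0.    1.52  0.12]
```

```bash
cat > arc.py <<'E'
import numpy as np,sys
# arc.py theta0 step n  (deg, + = ccw from above) -> tool rows [dy,dx,0]
t0,st,n=map(float,sys.argv[1:4]); a=np.radians(t0+st*np.arange(int(n)+1)); r=.042
x=np.round(r*np.cos(a),4);y=np.round(r*np.sin(a),4)
print([[round(float(y[i+1]-y[i]),4),round(float(x[i+1]-x[i]),4),0] for i in range(int(n))])
E
python3 arc.py -81 15 6;python3 arc.py 9 15 18
```

```text
[[0.0031, 0.0105, 0], [0.0058, 0.0093, 0], [0.0079, 0.0076, 0], [0.0096, 0.0052, 0], [0.0107, 0.0026, 0], [0.011, -0.0003, 0]]
[[0.0105, -0.0031, 0], [0.0093, -0.0058, 0], [0.0076, -0.0079, 0], [0.0052, -0.0096, 0], [0.0026, -0.0107, 0], [-0.0003, -0.011, 0], [-0.0031, -0.0105, 0], [-0.0058, -0.0093, 0], [-0.0079, -0.0076, 0], [-0.0096, -0.0052, 0], [-0.0107, -0.0026, 0], [-0.011, 0.0003, 0], [-0.0105, 0.0031, 0], [-0.0093, 0.0058, 0], [-0.0076, 0.0079, 0], [-0.0052, 0.0096, 0], [-0.0026, 0.0107, 0], [0.0003, 0.011, 0]]
```

drive_tool --xyz '[[0.0031,0.0105,0],[0.0058,0.0093,0],[0.0079,0.0076,0],[0.0096,0.0052,0],[0.0107,0.0026,0],[0.011,-0.0003,0]]' --rotation '[[0,0,0],[0,0,0],[0,0,0],[0,0,0],[0,0,0],[0,0,0]]' --jaw '[-1,-1,-1,-1,-1,-1]'

```text
time_s: 5.08
tcp_pos: [0.6317, 0.2067, 0.2603]
eef_rot: [2.222, 2.221, -0.005]
wrist_force: [-5.6, -4.0, 5.6]
width: 0.0174
```

```bash
python3 go.py
```

```text
t 5.08 tcp [0.6317 0.2067 0.2603] rotneeded(tool) [-0.002   0.0023 -0.0006] F [-5.6 -4.   5.6] w 0.0174 q [ 0.19  0.37  1.23 -0.    1.55  0.19]
```

drive_tool --xyz '[[0.0105,-0.0031,0],[0.0093,-0.0058,0],[0.0076,-0.0079,0],[0.0052,-0.0096,0],[0.0026,-0.0107,0],[-0.0003,-0.011,0],[-0.0031,-0.0105,0],[-0.0058,-0.0093,0],[-0.0079,-0.0076,0],[-0.0096,-0.0052,0],[-0.0107,-0.0026,0],[-0.011,0.0003,0]]' --rotation '[[0,0,0],[0,0,0],[0,0,0],[0,0,0],[0,0,0],[0,0,0],[0,0,0],[0,0,0],[0,0,0],[0,0,0],[0,0,0],[0,0,0]]' --jaw '[-1,-1,-1,-1,-1,-1,-1,-1,-1,-1,-1,-1]'

```text
time_s: 6.08
tcp_pos: [0.5484, 0.1949, 0.2603]
eef_rot: [-2.219, -2.222, -0.003]
wrist_force: [0.1, 2.4, 4.5]
width: 0.0172
```

```bash
python3 go.py;  python3 -c "
from h import *
cv2.imwrite('pics/s2.png',cv2.resize(read_camera('scene')[180:280,330:440],None,fx=6,fy=6,interpolation=2))"
```

```text
t 6.08 tcp [0.5484 0.1949 0.2603] rotneeded(tool) [ 0.     -0.0025  0.0014] F [0.1 2.4 4.5] w 0.0172 q [0.19 0.18 1.45 0.   1.5  0.19]
```

View pics/s2.png

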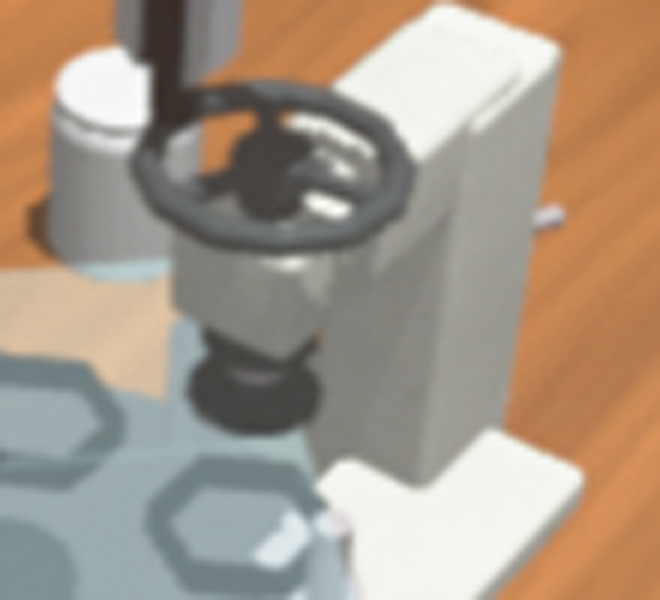

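```bash
python3 arc.py 189 10 36
```

```text
[[-0.0071, 0.0018, 0], [-0.0067, 0.003, 0], [-0.006, 0.0041, 0], [-0.0053, 0.005, 0], [-0.0043, 0.006, 0], [-0.0032, 0.0065, 0], [-0.002, 0.0071, 0], [-0.0008, 0.0073, 0], [0.0005, 0.0073, 0], [0.0018, 0.0071, 0], [0.003, 0.0067, 0], [0.0041, 0.006, 0], [0.005, 0.0053, 0], [0.006, 0.0043, 0], [0.0065, 0.0032, 0], [0.0071, 0.002, 0], [0.0073, 0.0008, 0], [0.0073, -0.0005, 0], [0.0071, -0.0018, 0], [0.0067, -0.003, 0], [0.006, -0.0041, 0], [0.0053, -0.005, 0], [0.0043, -0.006, 0], [0.0032, -0.0065, 0], [0.002, -0.0071, 0], [0.0008, -0.0073, 0], [-0.0005, -0.0073, 0], [-0.0018, -0.0071, 0], [-0.003, -0.0067, 0], [-0.0041, -0.006, 0], [-0.005, -0.0053, 0], [-0.006, -0.0043, 0], [-0.0065, -0.0032, 0], [-0.0071, -0.002, 0], [-0.0073, -0.0008, 0], [-0.0073, 0.0005, 0]]
```

drive_tool --xyz '[[-0.0071,0.0018,0],[-0.0068,0.0029,0]]' --rotation '[[0,0,0],[0,0,0]]' --jaw '[-1,-1]' --newtons 12

```text
time_s: 6.3
tcp_pos: [0.5534, 0.1801, 0.2603]
eef_rot: [-2.22, -2.221, -0.001]
wrist_force: [-0.9, 1.9, 5.9]
width: 0.0181
```

drive_tool --xyz '[[-0.006,0.0041,0],[-0.0053,0.005,0],[-0.0043,0.006,0]]' --rotation '[[0,0,0],[0,0,0],[0,0,0]]' --jaw '[-1,-1,-1]'

```text
time_s: 6.55
tcp_pos: [0.5689, 0.1644, 0.2603]
eef_rot: [-2.221, -2.22, -0.001]
wrist_force: [-1.3, 2.7, 5.1]
width: 0.0179
```

drive_tool --xyz '[[-0.0032,0.0065,0],[-0.002,0.0071,0]]' --rotation '[[0,0,0],[0,0,0]]' --jaw '[-1,-1]'

```text
time_s: 6.72
tcp_pos: [0.5825, 0.1593, 0.2603]
eef_rot: [-2.221, -2.22, -0.001]
wrist_force: [-2.1, 3.3, 6.8]
width: 0.0176
```

drive_tool --xyz '[[-0.0008,0.0073,0],[0.0005,0.0073,0],[0.0018,0.0071,0]]' --rotation '[[0,0,0],[0,0,0],[0,0,0]]' --jaw '[-1,-1,-1]'

```text
time_s: 6.97
tcp_pos: [0.6038, 0.161, 0.2603]
eef_rot: [-2.22, -2.219, 0.0]
wrist_force: [-3.2, 3.3, 7.2]
width: 0.0179
```

Past one full turn (289→ angle), still free.

drive_tool --xyz '[[0.003,0.0067,0],[0.0041,0.006,0],[0.005,0.0053,0]]' --rotation '[[0,0,0],[0,0,0],[0,0,0]]' --jaw '[-1,-1,-1]'

```text
time_s: 7.22
tcp_pos: [0.6214, 0.1727, 0.2603]
eef_rot: [-2.22, -2.219, 0.003]
wrist_force: [-4.9, 0.9, 8.1]
width: 0.0177
```

```bash
python3 go.py
```

```text
t 7.22 tcp [0.6214 0.1727 0.2603] rotneeded(tool) [-0.0031 -0.0004 -0.0004] F [-4.9  0.9  8.1] w 0.0177 q [0.14 0.32 1.28 0.   1.54 0.14]
```

drive_tool --xyz '[[0.006,0.0043,0],[0.0065,0.0032,0],[0.0071,0.002,0]]' --rotation '[[0,0,0],[0,0,0],[0,0,0]]' --jaw '[-1,-1,-1]'

```text
time_s: 7.47
tcp_pos: [0.631, 0.1914, 0.2603]
eef_rot: [-2.222, -2.22, 0.005]
wrist_force: [-4.6, -1.9, 7.8]
width: 0.0177
```

drive_tool --xyz '[[0.0073,0.0008,0],[0.0073,-0.0005,0]]' --rotation '[[0,0,0],[0,0,0]]' --jaw '[-1,-1]'

```text
time_s: 7.63
tcp_pos: [0.6318, 0.2054, 0.2603]
eef_rot: [2.222, 2.219, -0.005]
wrist_force: [-3.3, -2.4, 7.9]
width: 0.0176
```

drive_tool --xyz '[[0.0071,-0.0018,0],[0.0067,-0.003,0],[0.006,-0.0041,0]]' --rotation '[[0,0,0],[0,0,0],[0,0,0]]' --jaw '[-1,-1,-1]'

```text
time_s: 7.88
tcp_pos: [0.6242, 0.2252, 0.2603]
eef_rot: [2.221, 2.218, -0.0]
wrist_force: [0.4, -2.2, 5.9]
width: 0.018
```

```bash
python3 -c "
from h import *
a=read_camera('scene');cv2.imwrite('pics/s3f.png',a)
cv2.imwrite('pics/s3.png',cv2.resize(a[180:280,330:440],None,fx=6,fy=6,interpolation=2))"
```

```text
(no output)
```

View pics/s3.png

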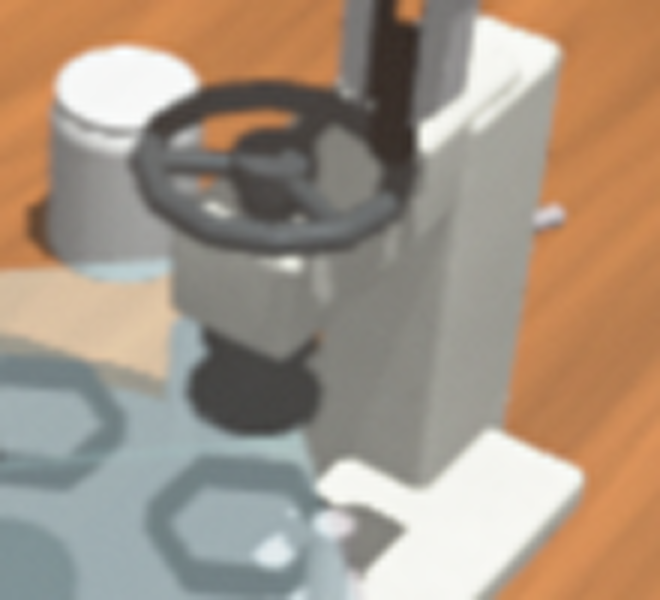

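drive_tool --xyz '[[0.0053,-0.005,0],[0.0043,-0.006,0]]' --rotation '[[0,0,0],[0,0,0]]' --jaw '[-1,-1]'

```text
time_s: 8.1
tcp_pos: [0.6139, 0.2353, 0.2603]
eef_rot: [2.221, 2.217, 0.003]
wrist_force: [3.0, -0.2, 4.5]
width: 0.0178
```

drive_tool --xyz '[[0.0032,-0.0065,0],[0.002,-0.0071,0]]' --rotation '[[0,0,0],[0,0,0]]' --jaw '[-1,-1]'

```text
time_s: 8.27
tcp_pos: [0.5997, 0.2417, 0.2603]
eef_rot: [2.221, 2.22, 0.004]
wrist_force: [2.5, -0.0, 5.1]
width: 0.0177
```

drive_tool --xyz '[[0.0008,-0.0073,0],[-0.0005,-0.0073,0]]' --rotation '[[0,0,0],[0,0,0]]' --jaw '[-1,-1]'

```text
time_s: 8.43
tcp_pos: [0.5846, 0.2425, 0.2603]
eef_rot: [2.221, 2.221, 0.004]
wrist_force: [2.5, 1.6, 5.2]
width: 0.0175
```

drive_tool --xyz '[[-0.0018,-0.0071,0]]' --rotation '[[0,0,0]]' --jaw '[-1]'

```text
time_s: 8.52
tcp_pos: [0.5773, 0.2409, 0.2603]
eef_rot: [2.221, 2.221, 0.005]
wrist_force: [2.3, 1.8, 6.1]
width: 0.0177
```

drive_tool --xyz '[[-0.003,-0.0067,0]]' --rotation '[[0,0,0]]' --jaw '[-1]'

```text
time_s: 8.6
tcp_pos: [0.5705, 0.238, 0.2603]
eef_rot: [2.221, 2.222, 0.005]
wrist_force: [2.1, 1.4, 5.7]
width: 0.0183
```

drive_tool --xyz '[[-0.0041,-0.006,0],[-0.005,-0.0053,0]]' --rotation '[[0,0,0],[0,0,0]]' --jaw '[-1,-1]'

```text
time_s: 8.77
tcp_pos: [0.5588, 0.229, 0.2603]
eef_rot: [-2.22, -2.222, -0.004]
wrist_force: [1.3, 2.0, 5.7]
width: 0.018
```

drive_tool --xyz '[[-0.006,-0.0043,0],[-0.0065,-0.0032,0]]' --rotation '[[0,0,0],[0,0,0]]' --jaw '[-1,-1]'

```text
time_s: 8.93
tcp_pos: [0.551, 0.2166, 0.2603]
eef_rot: [-2.22, -2.222, -0.004]
wrist_force: [0.6, 2.7, 5.4]
width: 0.0175
```

drive_tool --xyz '[[-0.0071,-0.002,0]]' --rotation '[[0,0,0]]' --jaw '[-1]'

```text
time_s: 9.02
tcp_pos: [0.5489, 0.2095, 0.2603]
eef_rot: [-2.219, -2.221, -0.003]
wrist_force: [0.2, 2.6, 5.5]
width: 0.0176
```

drive_tool --xyz '[[-0.0073,-0.0008,0]]' --rotation '[[0,0,0]]' --jaw '[-1]'

```text
time_s: 9.1
tcp_pos: [0.548, 0.2021, 0.2603]
eef_rot: [-2.219, -2.221, -0.003]
wrist_force: [0.2, 3.0, 5.7]
width: 0.0176
```

drive_tool --xyz '[[-0.0073,0.0005,0]]' --rotation '[[0,0,0]]' --jaw '[-1]'

```text
time_s: 9.18
tcp_pos: [0.548, 0.1989, 0.2603]
eef_rot: [-2.213, -2.217, -0.012]
wrist_force: [-2.0, 19.1, 4.5]
width: 0.0176
```

drive_tool --xyz '[[0.003,0,0],[0,0,0],[0,0,0],[0,0,0],[0,0,0],[0,0,-0.02],[0,0,-0.03],[0,0,-0.03],[0,0,-0.03],[0,0,-0.03],[0,0,0]]' --rotation '[[0,0,0],[0,0,0],[0,0,0],[0,0,0],[0,0,0],[0,0,0],[0,0,0],[0,0,0],[0,0,0],[0,0,0],[0,0,0]]' --jaw '[-1,-1,0,0,0,0,0,0,0,0,0]'

```text
time_s: 10.1
tcp_pos: [0.5512, 0.1971, 0.4063]
eef_rot: [2.217, 2.217, 0.014]
wrist_force: [0.6, 1.6, 0.4]
width: 0.0466
```

```bash
python3 go.py; python3 -c "
from h import *
cv2.imwrite('pics/w4.png',read_camera('wrist'))"
```

```text
t 10.1 tcp [0.5512 0.1971 0.4063] rotneeded(tool) [ 0.0107 -0.0018 -0.0004] F [0.6 1.6 0.4] w 0.0466 q [ 0.2   0.15  1.21 -0.    1.78  0.2 ]
```

View pics/w4.png

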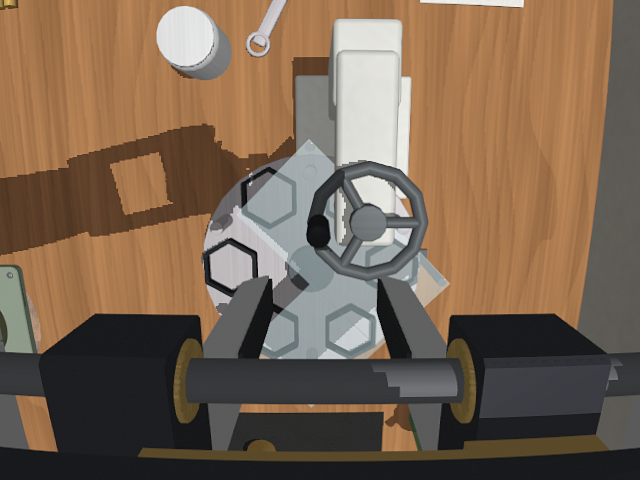

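Run:
```python
from h import *
C=ci("wrist")
h=onz(C,(318,236),.292);c=onz(C,(368,222),.243);print(h,c,np.degrees(np.arctan2(*(h-c)[1::-1])))
T=ci("top");S=ci("scene")
for n,C in(("top",T),("scene",S)):
    a=read_camera(n); cv2.imwrite(f"pics/{n}5.png",a)
    m=cv2.inRange(cv2.cvtColor(a,cv2.COLOR_BGR2HSV),(15,140,110),(30,255,255))
    k,l,st,ce=cv2.connectedComponentsWithStats(m)
    for i in range(1,k):
        if 60<st[i,4]<900: print(n,st[i],ce[i].round(1))
```

```text
[0.54605118 0.20129732 0.292     ] [0.58659695 0.20255219 0.243     ] -178.22728869359705
top [430 272  14  15  90] [436.9 279.1]
top [ 94 377  21   6  61] [102.6 379.4]
top [147 397  33   6  99] [164.8 399.8]
top [ 92 404  44   7 108] [112.8 407. ]
top [153 404  27   6  76] [167.  406.5]
scene [184 345  25  32 619] [196.3 361. ]
scene [135 375  28  33 696] [149.  391.4]
```

drive_tool --xyz '[[-0.0348,-0.0072,0.0076],[-0.0348,-0.0072,0.0076],[-0.0348,-0.0072,0.0076],[-0.0348,-0.0072,0.0076],[-0.0348,-0.0072,0.0076],[-0.0348,-0.0072,0.0076],[-0.0348,-0.0072,0.0076],[-0.0348,-0.0072,0.0076],[-0.0348,-0.0072,0.0076],[-0.0348,-0.0072,0.0076],[-0.0348,-0.0072,0.0076],[-0.0348,-0.0072,0.0076],[-0.0348,-0.0072,0.0076],[-0.0348,-0.0072,0.0076],[0,0,0],[0,0,0]]' --rotation '[[0,0,0],[0,0,0],[0,0,0],[0,0,0],[0,0,0],[0,0,0],[0,0,0],[0,0,0],[0,0,0],[0,0,0],[0,0,0],[0,0,0],[0,0,0],[0,0,0],[0,0,0],[0,0,0]]' --jaw '[0,0,0,0,0,0,0,0,0,0,0,0,0,0,0,0]'

```text
time_s: 11.58
tcp_pos: [0.4462, -0.2903, 0.2893]
eef_rot: [-2.22, -2.212, 0.0]
wrist_force: [-0.2, -1.0, 0.2]
width: 0.047
```

```bash
python3 go.py
cat > look.py <<'E'
import sys
from h import *
C=ci("wrist");a=read_camera("wrist");cv2.imwrite(f"pics/{sys.argv[1]}.png",a)
m=cv2.inRange(cv2.cvtColor(a,cv2.COLOR_BGR2HSV),(13,120,90),(30,255,255))
E
python3 look.py w5
```

```text
t 11.58 tcp [ 0.4462 -0.2903  0.2893] rotneeded(tool) [-0.0053 -0.0051 -0.0036] F [-0.2 -1.   0.2] w 0.047 q [-0.74  0.07  1.53  0.    1.56 -0.74]
```

View pics/w5.png

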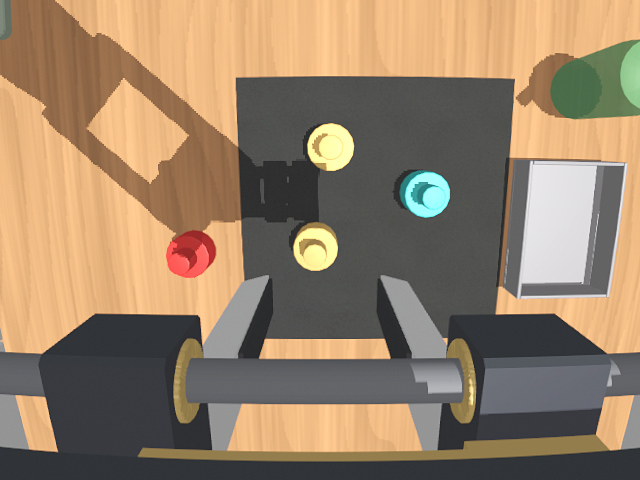

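Run:
```python
from h import *
C=ci("wrist")
for p in [(330,146),(315,252)]: print(onz(C,p,.062))
for p in [(330,147),(316,246)]: print(onz(C,p,.034))
```

```text
[ 0.45087243 -0.22216002  0.062     ]
[ 0.43606431 -0.32574393  0.062     ]
[ 0.45111587 -0.22304863  0.034     ]
[ 0.43639451 -0.32616177  0.034     ]
```

drive_tool --xyz '[[0.0335,0.0025,0],[0.0335,0.0025,0],[0,0,0.03],[0,0,0.03],[0,0,0.03],[0,0,0.03],[0,0,0.03],[0,0,0.03],[0,0,0],[0,0,0]]' --rotation '[[0,0,0],[0,0,0],[0,0,0],[0,0,0],[0,0,0],[0,0,0],[0,0,0],[0,0,0],[0,0,0],[0,0,0]]' --jaw '[0,0,0,0,0,0,0,0,0,0]'

```text
time_s: 12.47
tcp_pos: [0.4521, -0.2206, 0.1116]
eef_rot: [-2.216, -2.22, 0.001]
wrist_force: [0.8, -0.3, 0.4]
width: 0.0468
```

```bash
python3 go.py; python3 look.py w6
```

```text
t 12.47 tcp [ 0.4521 -0.2206  0.1116] rotneeded(tool) [-0.0039 -0.0032  0.0021] F [ 0.8 -0.3  0.4] w 0.0468 q [-0.63  0.16  1.81  0.    1.18 -0.63]
```

View pics/w6.png

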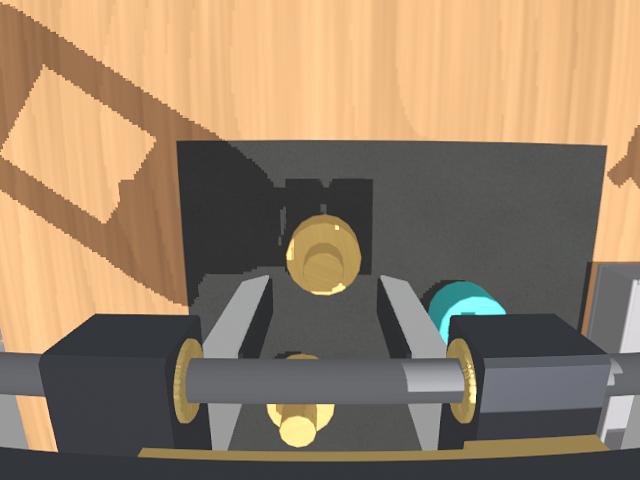

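Run:
```python
from h import *
C=ci("wrist")
print(onz(C,(323,264),.062), proj(C,[.4515,-.2235,.062]))
print(proj(C,env.observe()["tcp_pos"]))
```

```text
[ 0.4523727  -0.22146634  0.062     ] [[321.46699311 267.42211722]]
[[325.70509153 296.6138664 ]]
```

drive_tool --xyz '[[0,0,0.0248],[0,0,0.0248],[0,0,0.0244],[0,0,0],[0,0,0],[0,0,0],[0,0,0],[0,0,0],[0,0,0],[0,0,0]]' --rotation '[[0,0,0],[0,0,0],[0,0,0],[0,0,0],[0,0,0],[0,0,0],[0,0,0],[0,0,0],[0,0,0],[0,0,0]]' --jaw '[0,0,0,0,0,-1,-1,-1,-1,-1]' --newtons 35

```text
time_s: 13.35
tcp_pos: [0.4534, -0.2237, 0.0403]
eef_rot: [2.22, 2.221, -0.002]
wrist_force: [-3.8, 0.3, 6.5]
width: 0.0232
```

```bash
python3 go.py
```

```text
t 13.35 tcp [ 0.4534 -0.2237  0.0403] rotneeded(tool) [-0.      0.0013  0.0004] F [-3.8  0.3  6.5] w 0.0232 q [-0.63  0.27  1.85 -0.    1.02 -0.63]
```

drive_tool --xyz '[[0,0,-0.02],[0,0,-0.036],[0,0,-0.036],[0,0,-0.036],[0,0,-0.036],[0.0368,-0.0024,0],[0.0368,-0.0024,0],[0.0368,-0.0024,0],[0.0368,-0.0024,0],[0.0368,-0.0024,0],[0.0368,-0.0024,0],[0.0368,-0.0024,0],[0.0368,-0.0024,0],[0.0368,-0.0024,0],[0,0,0],[0,0,0],[0,0,0]]' --rotation '[[0,0,0],[0,0,0],[0,0,0],[0,0,0],[0,0,0],[0,0,0],[0,0,0],[0,0,0],[0,0,0],[0,0,0],[0,0,0],[0,0,0],[0,0,0],[0,0,0],[0,0,0],[0,0,0],[0,0,0]]' --jaw '[-1,-1,-1,-1,-1,-1,-1,-1,-1,-1,-1,-1,-1,-1,-1,-1,-1]'

```text
time_s: 14.77
tcp_pos: [0.4315, 0.1081, 0.2026]
eef_rot: [-2.22, -2.223, 0.001]
wrist_force: [1.0, -0.6, -2.4]
width: 0.0235
```

```bash
python3 go.py; python3 look.py w7
```

```text
t 14.77 tcp [0.4315 0.1081 0.2026] rotneeded(tool) [-0.0005  0.0004  0.001 ] F [ 1.  -0.6 -2.4] w 0.0235 q [ 0.05 -0.08  1.85 -0.    1.37  0.05]
```

View pics/w7.png

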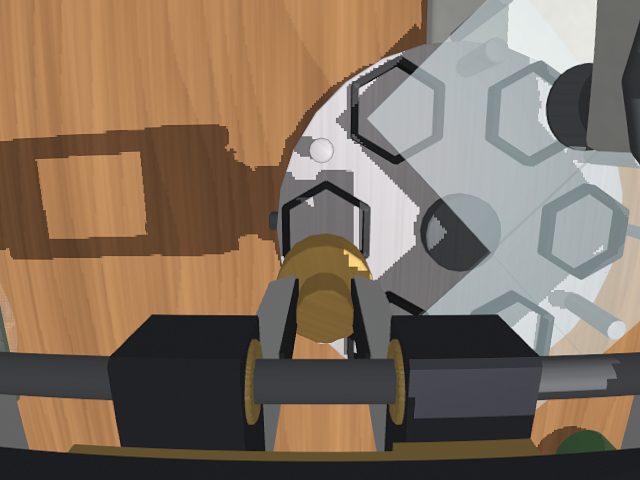

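Run:
```python
from h import *
C=ci("wrist")
for p in [(327,182),(283,207),(370,207),(283,240),(370,240)]: print(p,onz(C,p,.064).round(4))
print("post",onz(C,(321,150),.112), "blankfoot L/R", onz(C,(278,275),.205-.04+.03-0.0).round(4),onz(C,(374,272),.195).round(4))
```

```text
(327, 182) [0.4329 0.1472 0.064 ]
(283, 207) [0.3994 0.1283 0.064 ]
(370, 207) [0.4657 0.1283 0.064 ]
(283, 240) [0.3988 0.1025 0.064 ]
(370, 240) [0.4663 0.1025 0.064 ]
post [0.42884822 0.17131522 0.112     ] blankfoot L/R [0.4095 0.1152 0.195 ] [0.4541 0.1167 0.195 ]
```

drive_tool --xyz '[[-0.001,0.001,0.02],[0,0,0.025],[0,0,0.025],[0,0,0.02],[0,0,0.015],[0,0,0.004],[0,0,0],[0,0,0]]' --rotation '[[0,0,0],[0,0,0],[0,0,0],[0,0,0],[0,0,0],[0,0,0],[0,0,0],[0,0,0]]' --jaw '[-1,-1,-1,-1,-1,-1,-1,-1]'

```text
time_s: 15.48
tcp_pos: [0.4329, 0.1063, 0.094]
eef_rot: [-2.223, -2.219, 0.0]
wrist_force: [-0.7, 0.8, -3.2]
width: 0.0237
```

```bash
python3 go.py
```

```text
t 15.48 tcp [0.4329 0.1063 0.094 ] rotneeded(tool) [-0.0004 -0.0004 -0.0022] F [-0.7  0.8 -3.2] w 0.0237 q [0.05 0.06 1.96 0.   1.12 0.05]
```

No wall contact; lower the last 3 mm.

drive_tool --xyz '[[0,0,0.0025],[0,0,0.0015],[0,0,0]]' --rotation '[[0,0,0],[0,0,0],[0,0,0]]' --jaw '[-1,-1,-1]'

```text
time_s: 15.73
tcp_pos: [0.4335, 0.107, 0.0909]
eef_rot: [2.221, 2.22, 0.002]
wrist_force: [-1.3, 0.6, 0.8]
width: 0.0233
```

```bash
python3 go.py
```

```text
t 15.73 tcp [0.4335 0.107  0.0909] rotneeded(tool) [ 0.0016 -0.0002 -0.0003] F [-1.3  0.6  0.8] w 0.0233 q [0.05 0.07 1.96 0.   1.11 0.05]
```

drive_tool --xyz '[[0,0,0],[0,0,0],[0,0,0],[0,0,-0.015],[0,0,-0.03],[0,0,-0.03],[-0.0205,-0.0015,0],[-0.0205,-0.0015,0],[-0.0205,-0.0015,0],[0,0,0],[0,0,0]]' --rotation '[[0,0,0],[0,0,0],[0,0,0],[0,0,0],[0,0,0],[0,0,0],[0,0,0],[0,0,0],[0,0,0],[0,0,0],[0,0,0]]' --jaw '[0,0,0,0,0,0,-0.2,-0.2,-0.2,-0.2,-0.2]'

```text
time_s: 16.65
tcp_pos: [0.4285, 0.0452, 0.1653]
eef_rot: [2.223, 2.219, 0.001]
wrist_force: [-0.2, -0.8, -0.2]
width: 0.0374
```

```bash
python3 go.py; python3 look.py w8;python3 -c "
from h import *
cv2.imwrite('pics/s8.png',read_camera('scene'))"
```

```text
t 16.65 tcp [0.4285 0.0452 0.1653] rotneeded(tool) [ 0.0007 -0.0003 -0.002 ] F [-0.2 -0.8 -0.2] w 0.0374 q [-0.1  -0.07  1.92  0.    1.29 -0.09]
```

View pics/w8.png

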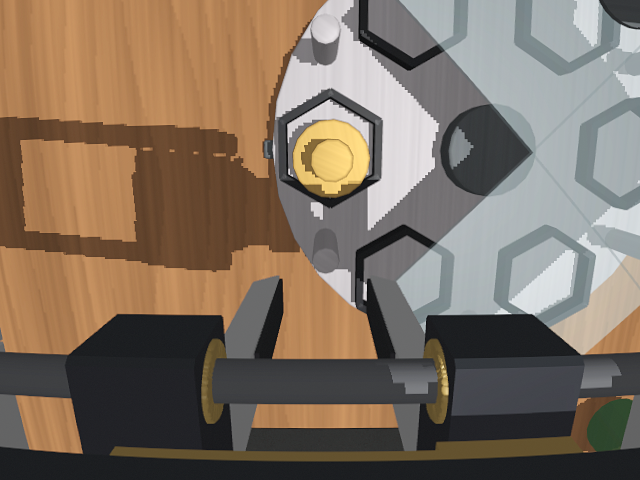

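View pics/s8.png

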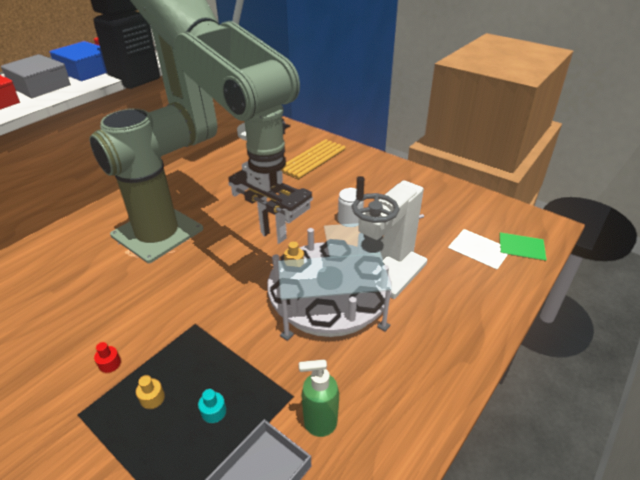

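Run:
```python
from h import *
C=ci("wrist")
print(onz(C,(326,261),.112),onz(C,(326,28),.112),proj(C,[.4285,.0455,.112]))
```

```text
[0.42862892 0.04812923 0.112     ] [0.42846036 0.17305804 0.112     ] [[325.76832104 265.41599013]]
```

drive_tool --xyz '[[0.0015,0,0.02],[0,0,0.022],[0,0,0.022],[0,0,0.018],[0,0,0],[0,0,0],[0,0,0],[0,0,0],[0,0,0]]' --rotation '[[0,0,0],[0,0,0],[0,0,0],[0,0,0],[0,0,0],[0,0,0],[0,0,0],[0,0,0],[0,0,0]]' --jaw '[-0.2,-0.2,-0.2,-0.2,-0.2,-1,-1,-1,-1]' --newtons 15

```text
time_s: 17.5
tcp_pos: [0.4292, 0.0471, 0.0844]
eef_rot: [2.22, 2.221, 0.001]
wrist_force: [-0.3, 1.5, 0.4]
width: 0.0155
```

```bash
python3 go.py
```

```text
t 17.5 tcp [0.4292 0.0471 0.0844] rotneeded(tool) [0.0018 0.0005 0.0006] F [-0.3  1.5  0.4] w 0.0155 q [-0.09  0.04  2.   -0.    1.1  -0.09]
```

Gripped the post. Index 60° clockwise.

drive_tool --xyz '[[0.005,-0.0025,0],[0.0047,-0.0025,0],[0.0101,-0.0042,0],[0.0104,-0.0033,0],[0.0106,-0.0024,0],[0.0108,-0.0014,0],[0.0109,-0.0005,0],[0.0109,0.0005,0],[0.0108,0.0014,0],[0.0106,0.0024,0],[0.0104,0.0033,0],[0.0101,0.0042,0],[0.0049,0.0025,0],[0.0048,0.0025,0],[0,0,0],[0,0,0]]' --rotation '[[0,0,0],[0,0,0],[0,0,0],[0,0,0],[0,0,0],[0,0,0],[0,0,0],[0,0,0],[0,0,0],[0,0,0],[0,0,0],[0,0,0],[0,0,0],[0,0,0],[0,0,0],[0,0,0]]' --jaw '[-1,-1,-1,-1,-1,-1,-1,-1,-1,-1,-1,-1,-1,-1,-1,-1]'

```text
time_s: 18.83
tcp_pos: [0.428, 0.1738, 0.084]
eef_rot: [-2.22, -2.221, -0.002]
wrist_force: [-3.0, 1.6, 7.6]
width: 0.0155
```

```bash
python3 go.py
```

```text
t 18.83 tcp [0.428  0.1738 0.084 ] rotneeded(tool) [-0.0001 -0.0023  0.0006] F [-3.   1.6  7.6] w 0.0155 q [0.2  0.11 1.93 0.   1.1  0.19]
```

drive_tool --xyz '[[0,0,0],[0,0,0],[0,0,-0.015],[0,0,-0.035],[0,0,-0.04],[0,0,-0.04],[-0.03,0,-0.03],[-0.03,0,0],[-0.03,0,0],[0,0,0]]' --rotation '[[0,0,0],[0,0,0],[0,0,0],[0,0,0],[0,0,0],[0,0,0],[0,0,0],[0,0,0],[0,0,0],[0,0,0]]' --jaw '[-0.2,-0.2,-0.2,-0.2,-0.2,-0.2,0,0,0,0]'

```text
time_s: 19.67
tcp_pos: [0.4286, 0.079, 0.2431]
eef_rot: [2.224, 2.214, -0.001]
wrist_force: [0.8, 1.2, -0.0]
width: 0.0472
```

```bash
python3 go.py; python3 look.py w9
```

```text
t 19.67 tcp [0.4286 0.079  0.2431] rotneeded(tool) [ 0.0017  0.0024 -0.0045] F [ 0.8  1.2 -0. ] w 0.0472 q [-0.02 -0.13  1.81 -0.    1.46 -0.01]
```

View pics/w9.png

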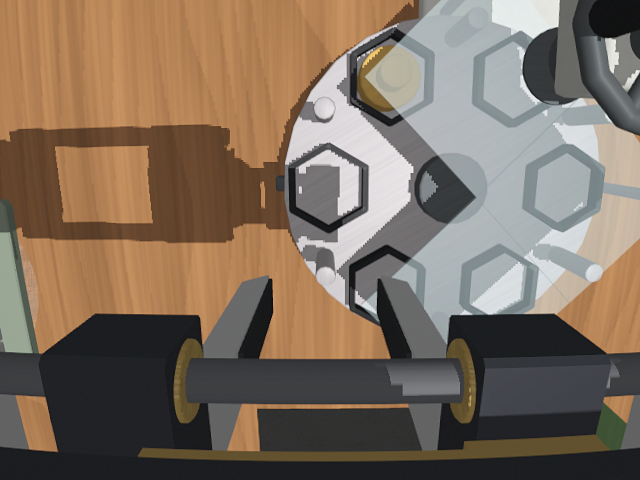

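drive_tool --xyz '[[-0.0367,0.0007,0],[-0.0367,0.0007,0],[-0.0367,0.0007,0],[-0.0367,0.0007,0],[-0.0367,0.0007,0],[-0.0367,0.0007,0],[-0.0367,0.0007,0],[-0.0367,0.0007,0],[-0.0367,0.0007,0],[-0.0367,0.0007,0],[-0.0367,0.0007,0],[-0.0367,0.0007,0],[0,0,0],[0,0,0]]' --rotation '[[0,0,0],[0,0,0],[0,0,0],[0,0,0],[0,0,0],[0,0,0],[0,0,0],[0,0,0],[0,0,0],[0,0,0],[0,0,0],[0,0,0],[0,0,0],[0,0,0]]' --jaw '[0,0,0,0,0,0,0,0,0,0,0,0,0,0]'

```text
time_s: 20.88
tcp_pos: [0.4368, -0.358, 0.2409]
eef_rot: [-2.221, -2.217, -0.002]
wrist_force: [-0.2, 0.5, 0.3]
width: 0.0466
```

```bash
python3 go.py; python3 look.py w10
```

```text
t 20.88 tcp [ 0.4368 -0.358   0.2409] rotneeded(tool) [-0.0013 -0.0027 -0.0018] F [-0.2  0.5  0.3] w 0.0466 q [-0.84  0.16  1.52  0.    1.46 -0.84]
```

View pics/w10.png

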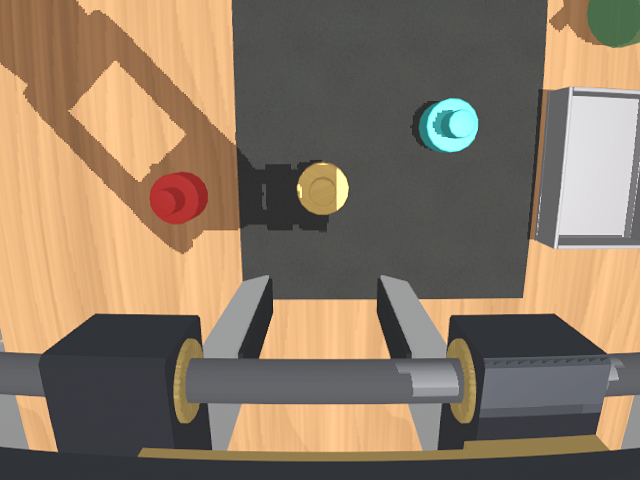

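Run:
```python
from h import *
C=ci("wrist")
print(onz(C,(322,189),.062),onz(C,(323,189),.034))
```

```text
[ 0.43391109 -0.32580393  0.062     ] [ 0.4346185 -0.328533   0.034    ]
```

drive_tool --xyz '[[0.031,-0.001,0],[0,0,0.03],[0,0,0.035],[0,0,0.035],[0,0,0.03],[0,0,0],[0,0,0]]' --rotation '[[0,0,0],[0,0,0],[0,0,0],[0,0,0],[0,0,0],[0,0,0],[0,0,0]]' --jaw '[0,0,0,0,0,0,0]'

```text
time_s: 21.52
tcp_pos: [0.435, -0.3237, 0.1111]
eef_rot: [-2.216, -2.22, -0.001]
wrist_force: [0.6, -0.4, -0.2]
width: 0.0472
```

```bash
python3 go.py; python3 look.py w11
```

```text
t 21.52 tcp [ 0.435  -0.3237  0.1111] rotneeded(tool) [-0.003  -0.0038  0.0022] F [ 0.6 -0.4 -0.2] w 0.0472 q [-0.8   0.24  1.71  0.    1.2  -0.8 ]
```

View pics/w11.png

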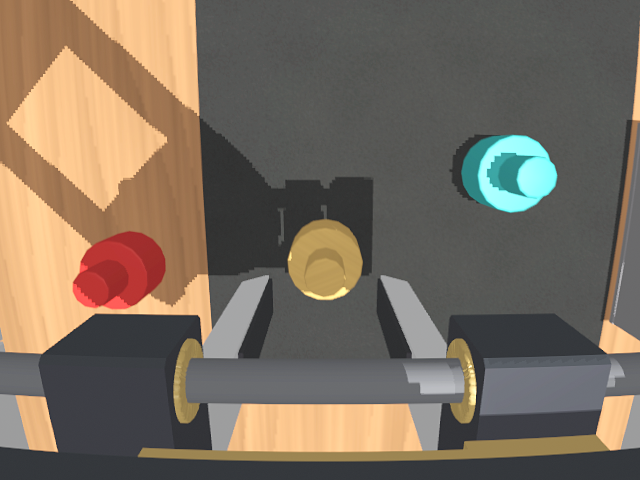

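drive_tool --xyz '[[-0.0015,0,0.0248],[0,0,0.0248],[0,0,0.0234],[0,0,0],[0,0,0],[0,0,0],[0,0,0],[0,0,0],[0,0,0],[0,0,0]]' --rotation '[[0,0,0],[0,0,0],[0,0,0],[0,0,0],[0,0,0],[0,0,0],[0,0,0],[0,0,0],[0,0,0],[0,0,0]]' --jaw '[0,0,0,0,0,-1,-1,-1,-1,-1]' --newtons 35

```text
time_s: 22.4
tcp_pos: [0.4362, -0.3292, 0.041]
eef_rot: [2.22, 2.22, -0.001]
wrist_force: [-2.2, 0.4, 5.0]
width: 0.023
```

```bash
python3 go.py
```

```text
t 22.4 tcp [ 0.4362 -0.3292  0.041 ] rotneeded(tool) [0.0011 0.0021 0.0002] F [-2.2  0.4  5. ] w 0.023 q [-0.8   0.34  1.75 -0.    1.05 -0.8 ]
```

drive_tool --xyz '[[0,0,-0.02],[0,0,-0.036],[0,0,-0.036],[0,0,-0.036],[0,0,-0.036],[0.0362,-0.0003,0],[0.0362,-0.0003,0],[0.0362,-0.0003,0],[0.0362,-0.0003,0],[0.0362,-0.0003,0],[0.0362,-0.0003,0],[0.0362,-0.0003,0],[0.0362,-0.0003,0],[0.0362,-0.0003,0],[0.0362,-0.0003,0],[0.0362,-0.0003,0],[0.0362,-0.0003,0],[0,0,0],[0,0,0],[0,0,0]]' --rotation '[[0,0,0],[0,0,0],[0,0,0],[0,0,0],[0,0,0],[0,0,0],[0,0,0],[0,0,0],[0,0,0],[0,0,0],[0,0,0],[0,0,0],[0,0,0],[0,0,0],[0,0,0],[0,0,0],[0,0,0],[0,0,0],[0,0,0],[0,0,0]]' --jaw '[-1,-1,-1,-1,-1,-1,-1,-1,-1,-1,-1,-1,-1,-1,-1,-1,-1,-1,-1,-1]'

```text
time_s: 24.07
tcp_pos: [0.4317, 0.1061, 0.2032]
eef_rot: [-2.22, -2.222, 0.001]
wrist_force: [-0.5, -0.5, -1.8]
width: 0.0231
```

```bash
python3 go.py; python3 look.py w12
```

```text
t 24.07 tcp [0.4317 0.1061 0.2032] rotneeded(tool) [-0.0007  0.0005  0.001 ] F [-0.5 -0.5 -1.8] w 0.0231 q [ 0.05 -0.08  1.85 -0.    1.37  0.05]
```

View pics/w12.png

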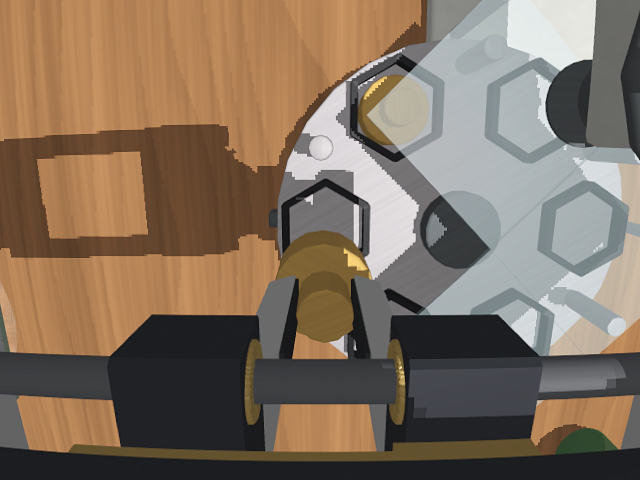

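Nearly identical to the first placing (nest apex (325,180)). Lower.

drive_tool --xyz '[[0.0005,0.001,0.02],[0,0,0.025],[0,0,0.025],[0,0,0.02],[0,0,0.015],[0,0,0.004],[0,0,0],[0,0,0.002],[0,0,0.0015],[0,0,0]]' --rotation '[[0,0,0],[0,0,0],[0,0,0],[0,0,0],[0,0,0],[0,0,0],[0,0,0],[0,0,0],[0,0,0],[0,0,0]]' --jaw '[-1,-1,-1,-1,-1,-1,-1,-1,-1,-1]'

```text
time_s: 24.95
tcp_pos: [0.4339, 0.1064, 0.0919]
eef_rot: [2.221, 2.22, 0.002]
wrist_force: [-0.7, -0.1, -1.5]
width: 0.0234
```

```bash
python3 go.py
```

```text
t 24.95 tcp [0.4339 0.1064 0.0919] rotneeded(tool) [ 0.0018 -0.     -0.0004] F [-0.7 -0.1 -1.5] w 0.0234 q [ 0.05  0.07  1.96 -0.    1.12  0.05]
```

drive_tool --xyz '[[0,0,0.0015],[0,0,0],[0,0,0],[0,0,0],[0,0,0],[0,0,-0.015],[0,0,-0.03],[0,0,-0.03],[-0.02,-0.0015,0],[-0.02,-0.0015,0],[-0.02,-0.0015,0],[0,0,0],[0,0,0]]' --rotation '[[0,0,0],[0,0,0],[0,0,0],[0,0,0],[0,0,0],[0,0,0],[0,0,0],[0,0,0],[0,0,0],[0,0,0],[0,0,0],[0,0,0],[0,0,0]]' --jaw '[-1,-1,0,0,0,0,0,0,-0.2,-0.2,-0.2,-0.2,-0.2]'

```text
time_s: 26.03
tcp_pos: [0.4286, 0.0464, 0.1645]
eef_rot: [-2.224, -2.219, -0.001]
wrist_force: [0.1, 0.5, -0.6]
width: 0.0379
```

```bash
python3 go.py; python3 look.py w13
```

```text
t 26.03 tcp [0.4286 0.0464 0.1645] rotneeded(tool) [ 0.0002 -0.0005 -0.002 ] F [ 0.1  0.5 -0.6] w 0.0379 q [-0.09 -0.07  1.92  0.    1.29 -0.09]
```

View pics/w13.png

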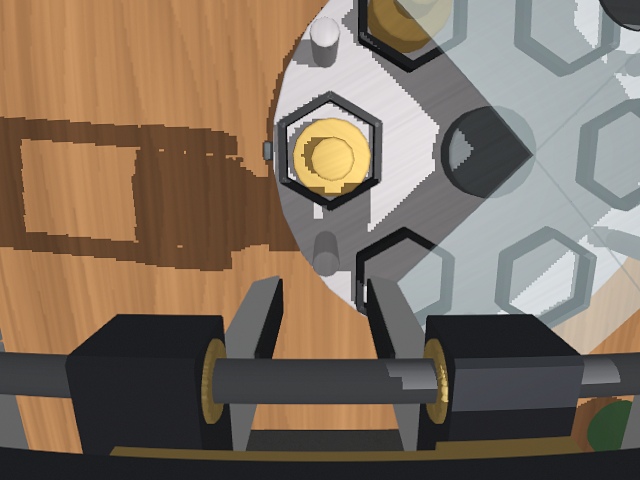

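Blank B upright in the front nest (332,157), post at (326,263). Grip and index.

drive_tool --xyz '[[0,0,0.02],[0,0,0.022],[0,0,0.022],[0,0,0.018],[0,0,0],[0,0,0],[0,0,0],[0,0,0],[0,0,0]]' --rotation '[[0,0,0],[0,0,0],[0,0,0],[0,0,0],[0,0,0],[0,0,0],[0,0,0],[0,0,0],[0,0,0]]' --jaw '[-0.2,-0.2,-0.2,-0.2,-0.2,-1,-1,-1,-1]' --newtons 15

```text
time_s: 26.83
tcp_pos: [0.4295, 0.0467, 0.0839]
eef_rot: [2.22, 2.221, 0.001]
wrist_force: [-0.2, 0.6, -0.2]
width: 0.0155
```

```bash
python3 go.py
```

```text
t 26.83 tcp [0.4295 0.0467 0.0839] rotneeded(tool) [0.0018 0.0005 0.0006] F [-0.2  0.6 -0.2] w 0.0155 q [-0.09  0.05  2.   -0.    1.1  -0.09]
```

drive_tool --xyz '[[0.005,-0.0025,0],[0.0047,-0.0025,0],[0.0101,-0.0042,0],[0.0104,-0.0033,0],[0.0106,-0.0024,0],[0.0108,-0.0014,0],[0.0109,-0.0005,0],[0.0109,0.0005,0],[0.0108,0.0014,0],[0.0106,0.0024,0],[0.0104,0.0033,0],[0.0101,0.0042,0],[0.0049,0.0025,0],[0.0048,0.0025,0],[0,0,0],[0,0,0]]' --rotation '[[0,0,0],[0,0,0],[0,0,0],[0,0,0],[0,0,0],[0,0,0],[0,0,0],[0,0,0],[0,0,0],[0,0,0],[0,0,0],[0,0,0],[0,0,0],[0,0,0],[0,0,0],[0,0,0]]' --jaw '[-1,-1,-1,-1,-1,-1,-1,-1,-1,-1,-1,-1,-1,-1,-1,-1]'

```text
time_s: 28.17
tcp_pos: [0.4267, 0.1743, 0.0834]
eef_rot: [-2.218, -2.218, -0.001]
wrist_force: [-6.6, 3.5, 10.0]
width: 0.0155
```

drive_tool --xyz '[[0,0,0],[0,0,0],[0,0,-0.015],[0,0,-0.035],[0,0,-0.04],[0,0,-0.04],[0,0,-0.04],[0,0,-0.04],[-0.03,0,-0.03],[-0.03,0,-0.03],[-0.03,0,0],[0,0,0]]' --rotation '[[0,0,0],[0,0,0],[0,0,0],[0,0,0],[0,0,0],[0,0,0],[0,0,0],[0,0,0],[0,0,0],[0,0,0],[0,0,0],[0,0,0]]' --jaw '[-0.2,-0.2,-0.2,-0.2,-0.2,-0.2,0,0,0,0,0,0]'

```text
time_s: 29.17
tcp_pos: [0.4299, 0.0792, 0.354]
eef_rot: [2.223, 2.212, 0.004]
wrist_force: [-0.2, -0.9, -0.4]
width: 0.0469
```

```bash
python3 go.py; python3 look.py w14
```

```text
t 29.17 tcp [0.4299 0.0792 0.354 ] rotneeded(tool) [ 0.0059  0.0021 -0.005 ] F [-0.2 -0.9 -0.4] w 0.0469 q [-0.01 -0.18  1.63 -0.    1.68 -0.01]
```

View pics/w14.png

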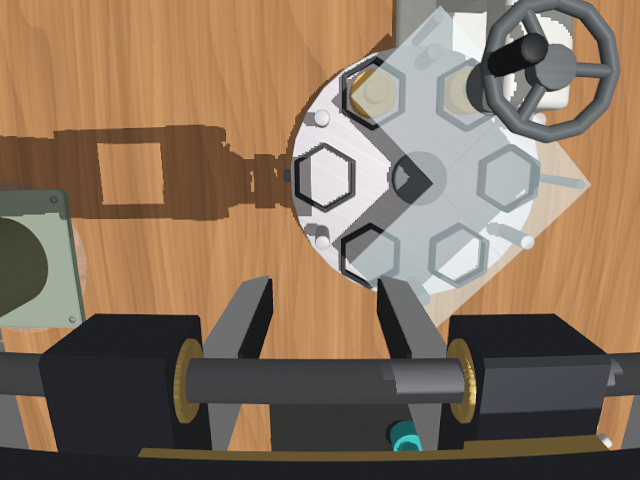

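Run:
```python
from h import *
C=ci("wrist")
print(onz(C,(535,47),.292),onz(C,(551,67),.243))
```

```text
[0.54511398 0.2025291  0.292     ] [0.58110027 0.20132291 0.243     ]
```

drive_tool --xyz '[[0.024,0.0237,0],[0.024,0.0237,0],[0.024,0.0237,0],[0.024,0.0237,0],[0.024,0.0237,0],[0,0,0],[0,0,0]]' --rotation '[[0,0,0],[0,0,0],[0,0,0],[0,0,0],[0,0,0],[0,0,0],[0,0,0]]' --jaw '[0,0,0,0,0,0,0]'

```text
time_s: 29.8
tcp_pos: [0.5464, 0.2047, 0.3484]
eef_rot: [-2.216, -2.222, 0.007]
wrist_force: [-0.3, -0.2, -0.1]
width: 0.0468
```

```bash
python3 go.py; python3 look.py w15
```

```text
t 29.8 tcp [0.5464 0.2047 0.3484] rotneeded(tool) [-0.0054  0.0007  0.003 ] F [-0.3 -0.2 -0.1] w 0.0468 q [0.21 0.16 1.31 0.   1.68 0.21]
```

View pics/w15.png

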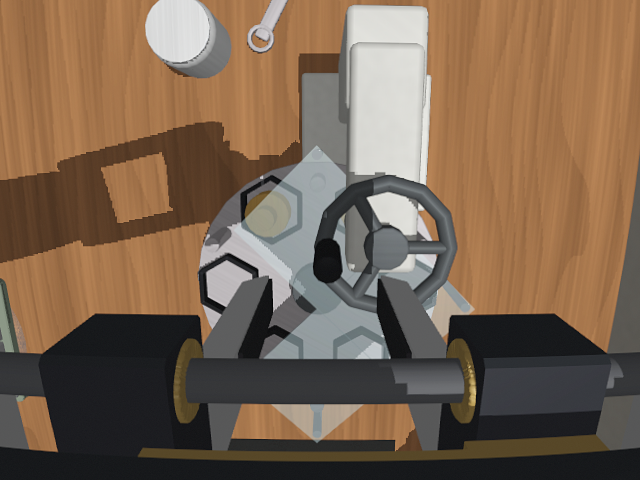

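drive_tool --xyz '[[0,0,0.025],[0,0,0.025],[0,0,0.02],[0,0,0.016],[0,0,0],[0,0,0]]' --rotation '[[0,0,0],[0,0,0],[0,0,0],[0,0,0],[0,0,0],[0,0,0]]' --jaw '[0,0,0,0,0,0]'

```text
time_s: 30.35
tcp_pos: [0.5457, 0.2021, 0.2651]
eef_rot: [-2.221, -2.22, 0.002]
wrist_force: [1.1, -0.1, 0.5]
width: 0.0472
```

```bash
python3 go.py; python3 look.py w16
python3 - <<'E'
from h import *
print(proj(ci("wrist"),[[.548,.2,.292]]))
E
```

```text
t 30.35 tcp [0.5457 0.2021 0.2651] rotneeded(tool) [-0.0018  0.0003 -0.0006] F [ 1.1 -0.1  0.5] w 0.0472 q [0.21 0.18 1.45 0.   1.51 0.21]
[[329.05180136 324.78552503]]
```

View pics/w16.png

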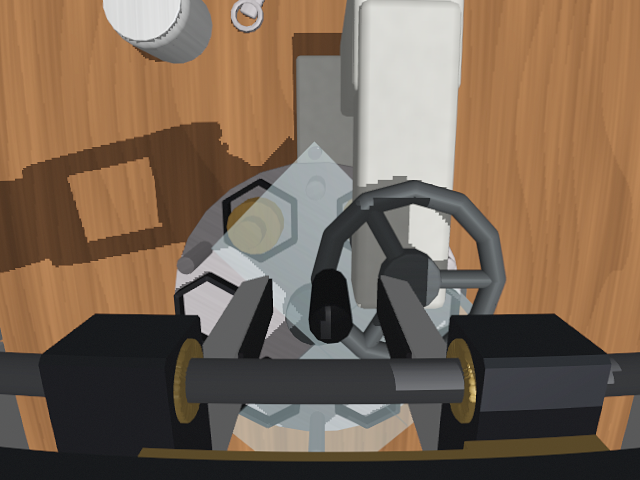

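drive_tool --xyz '[[-0.002,0.002,0.004],[0,0,0],[0,0,0],[0,0,0],[0,0,0],[0,0,0],[0,0,0]]' --rotation '[[0,0,0],[0,0,0],[0,0,0],[0,0,0],[0,0,0],[0,0,0],[0,0,0]]' --jaw '[-1,-1,-1,-1,-1,-1,-1]' --newtons 20

```text
time_s: 30.98
tcp_pos: [0.5481, 0.2008, 0.262]
eef_rot: [-2.22, -2.221, 0.002]
wrist_force: [-5.1, 0.1, 5.4]
width: 0.0175
```

```bash
python3 go.py; python3 arc.py 180 -15 24
```

```text
t 30.98 tcp [0.5481 0.2008 0.262 ] rotneeded(tool) [-0.002   0.0002  0.0004] F [-5.1  0.1  5.4] w 0.0175 q [0.2  0.19 1.45 0.   1.51 0.2 ]
[[0.0109, 0.0014, 0], [0.0101, 0.0042, 0], [0.0087, 0.0067, 0], [0.0067, 0.0087, 0], [0.0042, 0.0101, 0], [0.0014, 0.0109, 0], [-0.0014, 0.0109, 0], [-0.0042, 0.0101, 0], [-0.0067, 0.0087, 0], [-0.0087, 0.0067, 0], [-0.0101, 0.0042, 0], [-0.0109, 0.0014, 0], [-0.0109, -0.0014, 0], [-0.0101, -0.0042, 0], [-0.0087, -0.0067, 0], [-0.0067, -0.0087, 0], [-0.0042, -0.0101, 0], [-0.0014, -0.0109, 0], [0.0014, -0.0109, 0], [0.0042, -0.0101, 0], [0.0067, -0.0087, 0], [0.0087, -0.0067, 0], [0.0101, -0.0042, 0], [0.0109, -0.0014, 0]]
```

drive_tool --xyz '[[-0.003,0,0],[-0.002,0,0],[0,0,0],[0,0,0]]' --rotation '[[0,0,0],[0,0,0],[0,0,0],[0,0,0]]' --jaw '[-1,-1,-1,-1]'

```text
time_s: 31.32
tcp_pos: [0.5481, 0.2004, 0.2621]
eef_rot: [-2.214, -2.219, -0.009]
wrist_force: [-4.6, 10.4, 3.1]
width: 0.0176
```

```bash
python3 go.py
```

```text
t 31.32 tcp [0.5481 0.2004 0.2621] rotneeded(tool) [-0.001  -0.009   0.0025] F [-4.6 10.4  3.1] w 0.0176 q [0.2  0.19 1.45 0.01 1.51 0.19]
```

drive_tool --xyz '[[0.005,0,0],[0.0109,0.0014,0],[0.0101,0.0042,0],[0.0087,0.0067,0],[0.0067,0.0087,0],[0.0042,0.0101,0],[0.0014,0.0109,0],[-0.0014,0.0109,0],[-0.0042,0.0101,0],[-0.0067,0.0087,0],[-0.0087,0.0067,0],[-0.0101,0.0042,0],[-0.0109,0.0014,0]]' --rotation '[[0,0,0],[0,0,0],[0,0,0],[0,0,0],[0,0,0],[0,0,0],[0,0,0],[0,0,0],[0,0,0],[0,0,0],[0,0,0],[0,0,0],[0,0,0]]' --jaw '[-1,-1,-1,-1,-1,-1,-1,-1,-1,-1,-1,-1,-1]'

```text
time_s: 32.4
tcp_pos: [0.6322, 0.2015, 0.262]
eef_rot: [-2.218, -2.22, 0.002]
wrist_force: [-10.1, 1.5, 6.5]
width: 0.0173
```

drive_tool --xyz '[[-0.0109,-0.0014,0],[-0.0101,-0.0042,0],[-0.0087,-0.0067,0],[-0.0067,-0.0087,0],[-0.0042,-0.0101,0],[-0.0014,-0.0109,0],[0.0014,-0.0109,0],[0.0042,-0.0101,0],[0.0067,-0.0087,0],[0.0087,-0.0067,0],[0.0101,-0.0042,0],[0.0109,-0.0014,0]]' --rotation '[[0,0,0],[0,0,0],[0,0,0],[0,0,0],[0,0,0],[0,0,0],[0,0,0],[0,0,0],[0,0,0],[0,0,0],[0,0,0],[0,0,0]]' --jaw '[-1,-1,-1,-1,-1,-1,-1,-1,-1,-1,-1,-1]'

```text
time_s: 33.4
tcp_pos: [0.548, 0.2009, 0.262]
eef_rot: [2.222, 2.221, -0.003]
wrist_force: [-1.6, -3.1, 4.4]
width: 0.0177
```

```bash
python3 go.py
```

```text
t 33.4 tcp [0.548  0.2009 0.262 ] rotneeded(tool) [-0.0011  0.0012 -0.0003] F [-1.6 -3.1  4.4] w 0.0177 q [ 0.2   0.19  1.45 -0.    1.51  0.2 ]
```

Exactly one turn. Second turn.

drive_tool --xyz '[[0.0109,0.0014,0],[0.0101,0.0042,0],[0.0087,0.0067,0],[0.0067,0.0087,0],[0.0042,0.0101,0],[0.0014,0.0109,0],[-0.0014,0.0109,0],[-0.0042,0.0101,0],[-0.0067,0.0087,0],[-0.0087,0.0067,0],[-0.0101,0.0042,0],[-0.0109,0.0014,0]]' --rotation '[[0,0,0],[0,0,0],[0,0,0],[0,0,0],[0,0,0],[0,0,0],[0,0,0],[0,0,0],[0,0,0],[0,0,0],[0,0,0],[0,0,0]]' --jaw '[-1,-1,-1,-1,-1,-1,-1,-1,-1,-1,-1,-1]'

```text
time_s: 34.4
tcp_pos: [0.6321, 0.2029, 0.262]
eef_rot: [-2.216, -2.219, 0.001]
wrist_force: [-7.8, 2.3, 8.8]
width: 0.0179
```

drive_tool --xyz '[[-0.0109,-0.0014,0],[-0.0101,-0.0042,0],[-0.0087,-0.0067,0],[-0.0067,-0.0087,0],[-0.0042,-0.0101,0],[-0.0014,-0.0109,0],[0.0014,-0.0109,0],[0.0042,-0.0101,0],[0.0067,-0.0087,0],[0.0087,-0.0067,0],[0.0101,-0.0042,0],[0.0109,-0.0014,0],[0,0,0],[0,0,0]]' --rotation '[[0,0,0],[0,0,0],[0,0,0],[0,0,0],[0,0,0],[0,0,0],[0,0,0],[0,0,0],[0,0,0],[0,0,0],[0,0,0],[0,0,0],[0,0,0],[0,0,0]]' --jaw '[-1,-1,-1,-1,-1,-1,-1,-1,-1,-1,-1,-1,-1,-1]'

```text
time_s: 35.57
tcp_pos: [0.5482, 0.2037, 0.262]
eef_rot: [-2.216, -2.221, -0.002]
wrist_force: [-5.5, 1.9, 7.8]
width: 0.0178
```

```bash
python3 go.py
```

```text
t 35.57 tcp [0.5482 0.2037 0.262 ] rotneeded(tool) [-0.0022 -0.0036  0.0021] F [-5.5  1.9  7.8] w 0.0178 q [0.21 0.19 1.44 0.   1.51 0.2 ]
```

drive_tool --xyz '[[-0.002,0,0],[0,0,0],[0,0,0]]' --rotation '[[0,0,0],[0,0,0],[0,0,0]]' --jaw '[-1,-1,-1]'

```text
time_s: 35.82
tcp_pos: [0.5481, 0.2014, 0.262]
eef_rot: [-2.216, -2.22, -0.001]
wrist_force: [-6.9, 1.4, 8.8]
width: 0.0172
```

```bash
python3 go.py
```

```text
t 35.82 tcp [0.5481 0.2014 0.262 ] rotneeded(tool) [-0.0027 -0.0037  0.0016] F [-6.9  1.4  8.8] w 0.0172 q [0.2  0.19 1.45 0.   1.51 0.2 ]
```

Within about 1 mm (≈1.5°) of the stop mark. Release, rise, and check.

drive_tool --xyz '[[0,0,0],[0,0,0],[0,0,0],[0,0,-0.02],[0,0,-0.03],[0,0,-0.03],[0,0,-0.03],[0,0,-0.034],[0,0,0],[0,0,0]]' --rotation '[[0,0,0],[0,0,0],[0,0,0],[0,0,0],[0,0,0],[0,0,0],[0,0,0],[0,0,0],[0,0,0],[0,0,0]]' --jaw '[0,0,0,0,0,0,0,0,0,0]'

```text
time_s: 36.65
tcp_pos: [0.5505, 0.1992, 0.4078]
eef_rot: [2.219, 2.22, 0.008]
wrist_force: [0.1, -0.2, -0.5]
width: 0.0467
```

```bash
python3 go.py; python3 look.py w17;python3 -c "
from h import *
cv2.imwrite('pics/s17.png',read_camera('scene'))"
```

```text
t 36.65 tcp [0.5505 0.1992 0.4078] rotneeded(tool) [ 0.0054 -0.0015  0.0001] F [ 0.1 -0.2 -0.5] w 0.0467 q [0.2  0.15 1.2  0.   1.79 0.2 ]
```

View pics/w17.png

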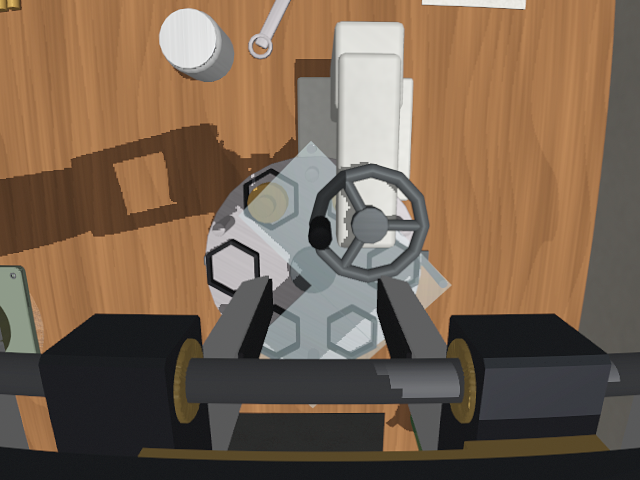

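View pics/s17.png

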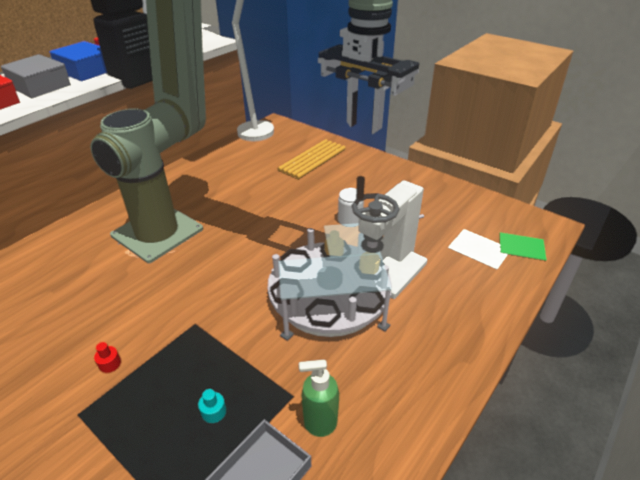

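```bash
python3 -c "
from bench import order
print(order.sign_off())"
```

```text
the job is handed in; nothing more can be done
None
```

The press is set up as asked and handed in at about 37 s of the 210 s allowed.

- **Top stop:** I wound the handwheel counter-clockwise about 1.75 turns, until the force at the crank jumped to about 19 N. Before winding down I pushed against the stop again and it held.
- **Blanks:** Only two brass blanks were on the mat. I stood each upright in the front nest and indexed the dial one click clockwise after each. The last pictures show them in stations 1 and 2, with the front nest empty.
- **Wind-down:** I turned the handwheel two full turns clockwise, counted by carrying the crank round. The second turn ended about 3 mm past the stop mark, so I moved it back. It finished about 1 mm (1.5 degrees) from the mark, and the spokes look the same as at the stop. I did not measure the ram height: what I first took for the ram foot in the scene camera did not move when the wheel turned, so I ignored it.
- **Other objects:** The arm touched nothing but the blanks, two dial posts and the crank handle. The bottle, tray, wrench, tin and both look-alikes appear unmoved in the final pictures, though I did not measure their positions. No force reading between moves went above about 20 N.

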